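Dig the soft jaw out of the offcut bin and set it against the stops

TASK

Clear the blue bin: move every metal offcut from it into the yellow scrap tray, leaving the gold-coloured vise jaw in the bin until the last offcut is out. Then lift the jaw out, lay it flat on the steel stop plate and push it square into the corner, one long side flush against the long stop and one end flush against the short stop. Leave the hammer, oil bottle and grease tin where they are.

Things in the scene. Friction and masses are not known exactly. Their poses are not given: they have to be found in the camera images.
- bar_a_c (a point): centre of a loose offcut, bright steel square tube, 130 long x 20 wide x 20 high mm, under 0.45 kg; x axis along its length, y across its width, z up; lies across the jaw at the start
- bar_b_c (a point): centre of a loose offcut, red-primed tube, 130 long x 25 wide x 20 high mm, under 0.45 kg; x axis along its length, y across its width, z up; lies across the jaw at the start
- bar_c_c (a point): centre of a loose offcut, dark steel bar, 120 long x 20 wide x 20 high mm, under 0.45 kg; x axis along its length, y across its width, z up; may be absent (None); if present it lies on top of the offcuts a and b, across them
- bar_d_c (a point): centre of a loose offcut, aluminium bar, 125 long x 25 wide x 20 high mm, under 0.45 kg; x axis along its length, y across its width, z up; may be absent (None); if present it lies on top of the offcuts a and b, across them
- bar_e_c (a point): centre of a loose offcut, green-painted tube, 120 long x 25 wide x 20 high mm, under 0.45 kg; x axis along its length, y across its width, z up; may be absent (None); if present it lies on the bin floor beside an end of the jaw
- bar_f_c (a point): centre of a loose offcut, copper bar, 115 long x 20 wide x 20 high mm, under 0.45 kg; x axis along its length, y across its width, z up; may be absent (None); if present it lies on the bin floor beside an end of the jaw
- jaw_c (a point): centre of the buried part: a gold-coloured aluminium soft jaw for a vise, a plain block 100 x 50 x 24 mm, about 0.3 kg, with two dark bolt holes in each broad face; x axis along its 100 mm length, y across its 50 mm width, z up; at the start flat on the bin floor, under the offcuts
- bin: fixed blue open bin, 300 (its x) x 220 (its y) x 50 mm high, walls and floor 5 mm thick; origin at the centre of its underside, on the bench, z up. It may stand to the left or the right
- tray: fixed yellow open scrap tray, the same size as the bin: 300 (its x) x 220 (its y) x 50 mm high, walls and floor 5 mm thick; origin at the centre of its underside, on the bench, z up; empty at the start; on the side opposite the bin
- stopplate: fixed dark steel stop plate, 170 (its x) x 190 (its y) x 12 mm thick, with two bright steel stops 16 mm thick that rise 18 mm above the plate and meet square in a corner: the long stop runs along its y at its +x edge (the far side), the short stop runs along its x at its +y edge (the left). Origin at the centre of its underside, on the bench
- corner (a point): the inner corner of the stop plate, where the inner faces of the two stops meet the top of the plate (12 mm above the bench), 69 mm in x and 79 mm in y from the plate's origin; axes as the stop plate's: the long stop's face is at x = 0, the short stop's face at y = 0, the free plate lies towards -x and -y. The jaw is home when its centre is 25 mm to -x, 50 mm to -y and 12 mm above
- hammer: bystander: a hammer about 260 mm long lying on the bench beyond the work; leave alone
- oil: bystander: a white oil bottle, 56 mm across, 130 mm high, standing beyond the work; leave alone
- tin: bystander: a closed green grease tin, 60 mm across, 75 mm high, standing on the bench beyond the work; leave alone

How it is judged:
By the outcome, as a careful person would: the job done as asked, in the order asked, and still so for the second after the job is handed in, with the robot touching nothing.
Of bar_c, bar_d, bar_e, bar_f only 2 to 4 are there at a start; the rules pass over those that are not, and their reading is None.
At some moment in a run one of jaw, bar_a, bar_b, bar_c, bar_d may be knocked a few centimetres aside while the robot is not near it.
Once in a run the grip may slacken for a moment while it holds something.
It also fails if it takes over 210 s, if anything falls off the work surface, if the arm or the gripper's body presses on something with over 40 N, if the wrist force passes 120 N, or if a joint passes its speed limit or range.

ROBOT

A 6-joint arm with a two-finger parallel gripper is mounted at the origin on the work surface. World frame = base frame: x ahead of the robot, y to its left, z up, the work surface at z = 0. Lengths are in m, angles in degrees, forces in N, time in s.
With the tool pointing down it reaches from about 0.25 to 0.725 m from the base axis. Payload 9.7 kg.
Tool frame: the origin (TCP) lies at the very end of the fingers, on their centre line; the grasp point (between the pads) lies 19 mm behind it; x points along the fingers, z is the direction in which the jaws open and shut, and the axes are right-handed (so a half turn about x gives the same grasp; the last joint's range is limited). The gripper opens to 85 mm and grips with 20 to 120 N. Pads are 22 mm wide; open, the fingers measure 114 mm over their backs; the gripper's body (76 mm by 85 mm) begins 54 mm behind the grasp point. The pads swing forward as they close: fully open they stand 13 mm farther back than shut.
Start: joints at [-74.771, 4.979, 10.078, 95.1, 0, 90], TCP at [0.144, -0.531, 0.231] pointing down, gripper open.
Joint ranges: [-179.16, 179.16], [-48.56, 103.87], [-65.8, 70.77], [-126.05, 130.52], [-82.76, 87.17], [-180, 180]. Speed limits (degrees/s): [127.2, 127.2, 147.25, 180, 180, 180].

INTERFACE

Orientations are given as [roll, pitch, yaw] about the fixed x, y, z axes, in that order (R = Rz(yaw) Ry(pitch) Rx(roll)).
In Python, from workcell import sensors, vision, job_done gives the robot as it stands.
- The arm moves only by the tool carry_out, never from a script. Its argument "increments" is a list of rows, each a list of 7 numbers: the turn, a rotation vector about the tool's x, y, z in degrees, then the shift along the tool's x, y, z in mm, then the opening in per cent of the stroke, from 0 (shut) to 100 (fully open). A call has 1 to 12 rows; each row shifts and turns the commanded pose from where the row before left it, along the tool's axes as they then stand; what a row does not reach is not made up. A row lasts 1/8 s, in which the tool goes at most 62.5 mm and 10.7 degrees, less where a joint would pass 70% of its speed; a pose out of reach is approached as far as the arm can. A call is refused whole if a number of a shift passes 62.5 or a number of a turn 10.7, either way. A call with a gripper value outside its range is refused whole. The fingers move at their own pace and stop on an object; "squeeze" is the grip in N (left out, the last holds). Time passes only in rows, so rows that do not move let the fingers close. It gives the time, the measured TCP pose, the force and the opening at its end, in the units of the state.
- sensors.get_obs(): the state, without advancing time (a new reading comes with each control period).
- vision.camera(name): name is "side" or "top" or "wrist"; returns the picture (384x512x3 uint8, red, green, blue); there is no depth.
- vision.calibration(name): a dict with "camera_matrix" (3x3 intrinsics, pixels), "extrinsics" (4x4, takes a point from world to camera coordinates); the wrist camera has in their place "mount" (4x4, takes a point from camera to tool coordinates, whose origin is the TCP and whose axes are the tool frame's). Camera axes: x right, y up, looking along -z (the intrinsics and any distortion apply to the point x, -y, -z); pixel columns grow to the right and rows downward; lengths in m; the calibration is good to about 2 mm. A picture is of the moment at which its call begins: read the wrist's pose just before it. calibration takes no time and is no camera call.
- job_done(): hands the job in, once; it reports no verdict.
The state is a dict: "time": time; "q": joint angles; "qd": joint speeds; "joint_efforts": joint torques, N m; "ee_pos": TCP position; "tcp_rot": TCP orientation; "wrist_force": force on the tool from outside, world axes, zero at the start; "torque": the same for the moment, N m; "opening": finger opening in m.
Only numpy, scipy, OpenCV 4.12 (cv2) and the standard library are available. Lean on these libraries where they do the work, as an engineer would, in place of code of your own. Each camera call takes 0.05 s, during which the arm holds its last target.

## Working session

There is one attempt and no reset: what is moved stays moved. The work goes in short steps, Python scripts to look and compute and a tool call to move; the robot and the scene stay as the last step left them, time stands still between calls to the robot, and variables do not carry over. Pictures are saved under pics/ and viewed, and the job is handed in when it is done.

Besides the shell and the picture viewer there is one more tool, called after "Request:" as name([rows], argument=value, ...), one row to a line, values as JSON. carry_out: Moves the arm, as the interface text tells. Its arguments: {"type":"object","properties":{"increments":{"type":"array"},"squeeze":{"type":"number"}},"required":["increments"]}

```bash
ls -la; mkdir -p pics
python3 - <<'E'
from workcell import sensors, vision
import cv2
o=sensors.get_obs(); print(o)
for n in ["side","top","wrist"]:
    im=vision.camera(n); cv2.imwrite(f"pics/{n}0.png",im[:,:,::-1]); 
    c=vision.calibration(n); print(n,c)
E
```

```text
total 12
drwxr-xr-x  3 agent agent 4096 Dec  7 14:12 .
drwxr-xr-x 23 root  root  4096 Dec  7 14:12 ..
drwxr-xr-x  2 agent agent 4096 Dec  7 14:12 pics
{'time': 0.0, 'q': array([-7.47706330e+01,  5.00956785e+00,  1.00345924e+01,  9.51000741e+01,
       -1.12240883e-03,  9.00003794e+01]), 'qd': array([ 0.11171578, -0.04412485, -0.00073801,  0.0732053 , -0.07956999,
       -0.0087658 ]), 'joint_efforts': array([ 4.55549916e-04, -5.20381272e+01,  4.64812231e+01,  1.61210366e-02,
       -4.60632168e-05,  6.51257608e-06]), 'ee_pos': array([ 0.14440913, -0.53046046,  0.23059902]), 'tcp_rot': array([-179.14279387,   89.92494206,  106.0861944 ]), 'wrist_force': array([ 0.06354182, -0.77779795, -1.1509235 ]), 'torque': array([-0.00893967,  0.01202285, -0.02219734]), 'opening': 0.08532901311151747}
side {'camera_matrix': array([[405.1951859 ,   0.        , 251.95528616],
       [  0.        , 405.1951859 , 189.83871193],
       [  0.        ,   0.        ,   1.        ]]), 'extrinsics': array([[-9.69810273e-01, -2.43860519e-01, -2.85491017e-04,
         5.89263516e-01],
       [ 1.50183116e-01,
[... 499 characters left out ...]
31887, -0.02282423,  0.15710029, -0.59786595],
       [-0.15666602,  0.01972086,  0.98745473, -0.89105218],
       [ 0.        ,  0.        ,  0.        ,  1.        ]])}
wrist {'camera_matrix': array([[320.03832583,   0.        , 249.67242367],
       [  0.        , 320.03832583, 188.58846715],
       [  0.        ,   0.        ,   1.        ]]), 'mount': array([[ 1.81915320e-04,  3.22009392e-01, -9.46736457e-01,
        -1.41364456e-01],
       [-8.02335341e-04,  9.46736215e-01,  3.22009155e-01,
         8.40531845e-02],
       [ 9.99999662e-01,  7.01021719e-04,  4.30585337e-04,
         7.35518635e-04],
       [ 0.00000000e+00,  0.00000000e+00,  0.00000000e+00,
         1.00000000e+00]])}
```

View pics/side0.png

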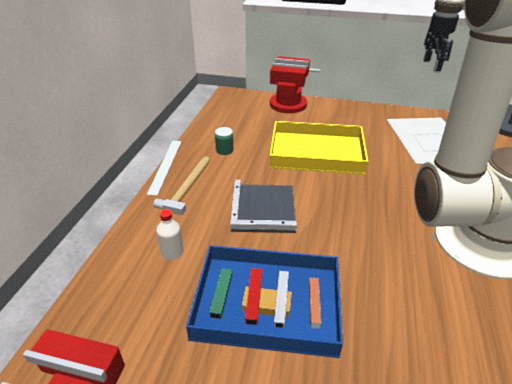

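View pics/top0.png

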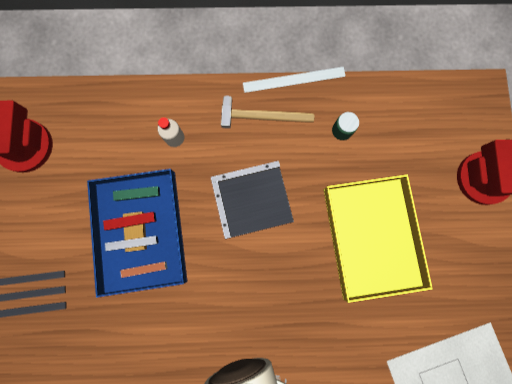

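View pics/wrist0.png

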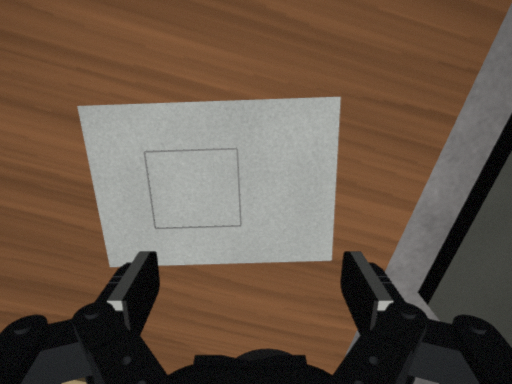

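The bin is on the left and the tray on the right. There are four offcuts: green (e), red (b), bright (a) and copper (f). None of the dark (c) or aluminium (d) bars lies on top. Next I'll measure the poses.

```bash
cat > h.py <<'E'
import numpy as np, cv2
from workcell import sensors, vision
from scipy.spatial.transform import Rotation as R
np.set_printoptions(precision=4,suppress=True)
def cam(name):
    o=sensors.get_obs() if name=="wrist" else None
    im=vision.camera(name); c=vision.calibration(name); K=np.array(c["camera_matrix"])
    if name=="wrist":
        T=np.eye(4);T[:3,:3]=R.from_euler('xyz',o["tcp_rot"],degrees=True).as_matrix();T[:3,3]=o["ee_pos"]
        M=T@np.array(c["mount"])
    else: M=np.linalg.inv(c["extrinsics"])
    return im,K,M
def px2w(uv,K,M,z):
    uv=np.atleast_2d(np.asarray(uv,float)).reshape(-1,2)
    d=np.c_[(uv[:,0]-K[0,2])/K[0,0],-(uv[:,1]-K[1,2])/K[1,1],-np.ones(len(uv))]@M[:3,:3].T
    o=M[:3,3]; t=(z-o[2])/d[:,2]
    return o+d*t[:,None]
def w2px(P,K,M):
    p=(np.atleast_2d(P)-M[:3,3])@M[:3,:3]
    return np.c_[K[0,0]*p[:,0]/-p[:,2]+K[0,2],-K[1,1]*p[:,1]/-p[:,2]+K[1,2]]
RNG={'red':[((0,150,90),(6,255,255)),((174,150,90),(180,255,255))],'green':[((60,80,40),(90,255,255))],
'copper':[((5,90,120),(13,255,255))],'gold':[((14,100,120),(22,255,255))],'bright':[((0,0,165),(180,60,255))],
'blue':[((105,120,40),(125,255,255))],'yellow':[((24,120,60),(34,255,255))]}
def mask(im,col):
    h=cv2.cvtColor(im,cv2.COLOR_RGB2HSV); m=np.zeros(im.shape[:2],np.uint8)
    for a,b in RNG[col]: m|=cv2.inRange(h,a,b)
    return m
def blobs(im,col,roi,amin=60):
    m=mask(im,col); r=np.zeros_like(m); x0,y0,x1,y1=roi; r[y0:y1,x0:x1]=m[y0:y1,x0:x1]
    cs,_=cv2.findContours(r,cv2.RETR_EXTERNAL,cv2.CHAIN_APPROX_NONE)
    return [c for c in cs if cv2.contourArea(c)>amin]
def rect(c,K,M,z):
    P=px2w(c.reshape(-1,2),K,M,z)
    (cx,cy),(w,h),a=cv2.minAreaRect((P[:,:2]*1000).astype(np.float32))
    if w<h: w,h=h,w; a+=90
    a=(a+90)%180-90
    return np.array([cx,cy,w,h,a])
def tool():
    o=sensors.get_obs(); Rm=R.from_euler('xyz',o["tcp_rot"],degrees=True).as_matrix()
    return o,Rm
E
python3 - <<'E'
from h import *
o,Rm=tool(); print(Rm)
for n,roi in(("top",(85,165,192,300)),("side",(185,240,345,355))):
    im,K,M=cam(n)
    for col,z in(('red',.049),('bright',.049),('green',.025),('copper',.025),('gold',.029)):
        for c in blobs(im,col,roi): print(n,col,cv2.contourArea(c),cv2.boundingRect(c),rect(c,K,M,z))
    for col,roi2 in(('blue',roi),('yellow',(315,165,440,305) if n=='top' else (260,110,375,180))):
        for c in blobs(im,col,roi2,1000): print(n,col,rect(c,K,M,.05))
E
python3 - <<'E'
import cv2
im=cv2.imread('pics/top0.png'); cv2.imwrite('pics/top0z.png',cv2.resize(im[165:305,80:300],None,fx=3.6,fy=3.6,interpolation=cv2.INTER_CUBIC))
E
```

```text
[[-0.0003  0.9649  0.2627]
 [ 0.001   0.2627 -0.9649]
 [-1.      0.     -0.001 ]]
top red 435.0 (103, 212, 52, 18) [520.3262 330.631  128.7435  26.5307 -80.7808]
top bright 359.5 (105, 236, 51, 15) [463.3927 324.6271 128.0423  20.8959 -83.3443]
top green 365.0 (113, 187, 46, 14) [595.208  323.0294 119.2374  25.1954 -84.8349]
top copper 14204.0 (85, 165, 107, 135) [496.5169 317.1644 358.9699 285.6448   0.2528]
top gold 215.0 (124, 224, 20, 16) [493.1213 324.4503  48.7608  34.1489 -83.2929]
top blue [494.2152 311.8563 296.7112 225.2459   7.0337]
top yellow [ 464.3246 -311.7366  300.5882  220.9791    7.0226]
side red 530.5 (246, 269, 16, 52) [520.8415 330.453  130.3504  25.1956 -80.6346]
side bright 459.5 (274, 271, 15, 52) [463.2393 322.1228 130.7913  21.3175 -83.6219]
side green 484.0 (210, 269, 22, 49) [594.7729 325.8134 127.8712  26.2083 -84.7529]
side copper 642.5 (185, 324, 113, 31) [527.1151 454.5904 229.2012  59.817   -1.7602]
side copper 346.5 (310, 278, 11, 45) [395.7304 297.0891 114.0547  19.5048 -81.067 ]
side copper 105.5 (339, 258, 6, 67) [341.3098 254.9633 178.916   11.5666 -85.483 ]
side copper 1884.0 (185, 240, 160, 83) [504.9127 236.875  387.9599 233.9151  21.5257]
side gold 291.0 (259, 289, 18, 22) [492.2455 324.9225  53.1191  34.5491 -83.2257]
side gold 84.5 (188, 254, 15, 20) [670.0405 265.4669  53.1781  28.6542 -36.8613]
side gold 63.0 (297, 242, 48, 19) [397.8524 144.7386 111.1981  56.5714  -1.1343]
side blue [492.5869 327.7096 298.1122 245.8296   7.0183]
side yellow [ 460.4493 -286.5731  302.8085  292.1881    7.0818]
```

View pics/top0z.png

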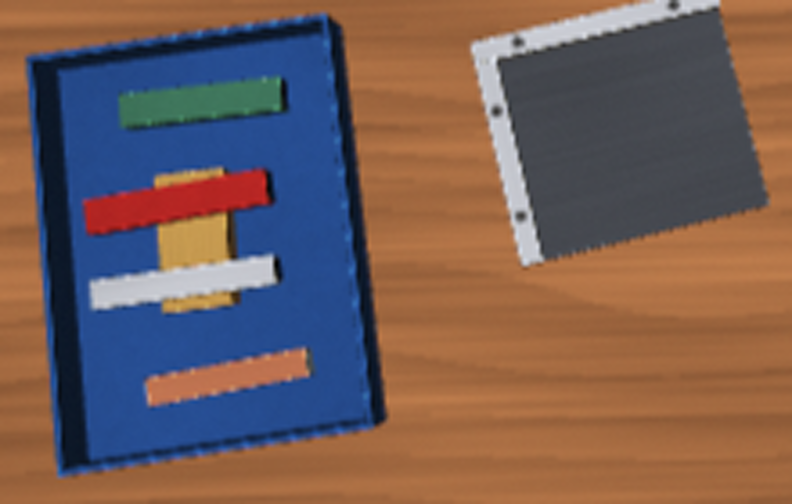

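Both views agree to 1–3 mm. Next is a helper that works out the turn and shift, then I'll go to the red bar.

```bash
cat >> h.py <<'E'
def go(x,y,z,al):
    """mm, deg: world target TCP, al = world angle of tool z"""
    o,Rm=tool(); a0=np.degrees(np.arctan2(Rm[1,2],Rm[0,2])); turn=-((al-a0+90)%180-90)
    p=o["ee_pos"]*1000; d=np.array([x,y,z])-p; 
    for nm,a in(("before turn",a0),("after turn",a0-turn)):
        c,s=np.cos(np.radians(a)),np.sin(np.radians(a))
        print(nm,"dx(down) %.1f dy %.1f dz %.1f"%(-d[2],-s*d[0]+c*d[1],c*d[0]+s*d[1]))
    print("turn %.2f tilt"%turn,Rm[:2,0]*57.3,"a0 %.2f"%a0,"p",p,"q6 %.1f q1 %.1f t %.2f"%(o["q"][5],o["q"][0],o["time"]))
E
python3 - <<'E'
from h import *
im,K,M=cam("top")
for c in blobs(im,'copper',(115,255,172,285)): print(rect(c,K,M,.025))
go(520.5,330.5,130,9.3)
E
```

```text
[395.5516 298.4321 113.6814  17.9446 -80.8082]
before turn dx(down) 101.1 dy 589.0 dz -732.1
after turn dx(down) 101.1 dy 789.0 dz 510.3
turn -84.07 tilt [-0.0046  0.0248] a0 -74.77 p [ 144.464  -530.6199  231.0606] q6 90.0 q1 -74.8 t 0.30
```

Request:
carry_out([
  [-10.5, 0, 0, 0, 0, 0, 53],
  [-10.5, 0, 0, 0, 0, 0, 53],
  [-10.5, 0, 0, 0, 0, 0, 53],
  [-10.5, 0, 0, 0, 0, 0, 53],
  [-10.5, 0, 0, 0, 0, 0, 53],
  [-10.5, 0, 0, 0, 0, 0, 53],
  [-10.5, 0, 0, 0, 0, 0, 53],
  [-10.5, 0, 0, 0, 0, 0, 53],
  [0, 0, 0, 0, 20, 13, 53],
  [0, 0, 0, 0, 40, 26, 53],
  [0, 0, 0, 0, 40, 26, 53],
  [0, 0, 0, 0, 40, 26, 53],
], squeeze=60)

```text
time: 1.8
ee_pos: [0.2121, -0.3765, 0.2312]
tcp_rot: [-34.1, 90.0, -24.9]
wrist_force: [0.5, -0.6, 1.2]
opening: 0.0453
```

Request:
carry_out([
  [0, 0, 0, 0, 40, 26, 53],
  [0, 0, 0, 0, 40, 26, 53],
  [0, 0, 0, 0, 40, 26, 53],
  [0, 0, 0, 0, 40, 26, 53],
  [0, 0, 0, 0, 40, 26, 53],
  [0, 0, 0, 0, 40, 26, 53],
  [0, 0, 0, 0, 40, 26, 53],
  [0, 0, 0, 0, 40, 26, 53],
  [0, 0, 0, 0, 40, 26, 53],
  [0, 0, 0, 0, 40, 26, 53],
  [0, 0, 0, 0, 40, 26, 53],
  [0, 0, 0, 0, 40, 26, 53],
])

```text
time: 3.3
ee_pos: [0.4432, 0.1476, 0.2314]
tcp_rot: [-5.5, 90.0, 3.7]
wrist_force: [0.8, -0.1, 0.1]
opening: 0.0451
```

Run:
```python
from h import *
go(520.5,330.5,130,9.3)
```

```text
before turn dx(down) 101.4 dy 168.1 dz 105.7
after turn dx(down) 101.4 dy 168.0 dz 105.8
turn -0.05 tilt [0.0243 0.0016] a0 9.25 p [443.2029 147.6005 231.3536] q6 99.2 q1 18.4 t 3.30
```

Request:
carry_out([
  [0, 0, 0, 10, 35, 22, 53],
  [0, 0, 0, 20, 35, 22, 53],
  [0, 0, 0, 20, 35, 22, 53],
  [0, 0, 0, 20, 35, 22, 53],
  [0, 0, 0, 20, 28, 18, 53],
  [0, 0, 0, 11, 0, 0, 53],
  [0, 0, 0, 0, 0, 0, 53],
  [0, 0, 0, 0, 0, 0, 53],
])

```text
time: 4.3
ee_pos: [0.5206, 0.3281, 0.1315]
tcp_rot: [19.2, 89.9, 28.4]
wrist_force: [-0.1, -0.0, 1.0]
opening: 0.0452
```

Run:
```python
from h import *
go(520.5,330.5,36,9.3)
o,_=tool()
im,K,M=cam("side"); p=w2px(o["ee_pos"],K,M)[0]; print(p)
cv2.circle(im,(int(p[0]),int(p[1])),1,(255,0,255),-1)
cv2.imwrite("pics/s1.png",cv2.resize(im[150:350,150:400],None,fx=3,fy=3)[:,:,::-1])
im,K,M=cam("wrist"); cv2.imwrite("pics/w1.png",im[:,:,::-1])
for col,z in(('red',.049),('bright',.049)):
    for c in blobs(im,col,(0,0,512,384),800): print(col,cv2.boundingRect(c),rect(c,K,M,z))
```

```text
before turn dx(down) 95.5 dy 2.4 dz 0.3
after turn dx(down) 95.5 dy 2.4 dz 0.3
turn -0.11 tilt [0.0597 0.0323] a0 9.19 p [520.5916 328.09   131.465 ] q6 113.0 q1 32.2 t 4.30
[254.1593 265.3385]
red (234, 105, 36, 165) [522.5212 330.3544 128.6574  24.4077 -81.097 ]
bright (156, 101, 33, 166) [464.5214 323.5409 128.6488  22.5908 -83.3157]
```

View pics/s1.png

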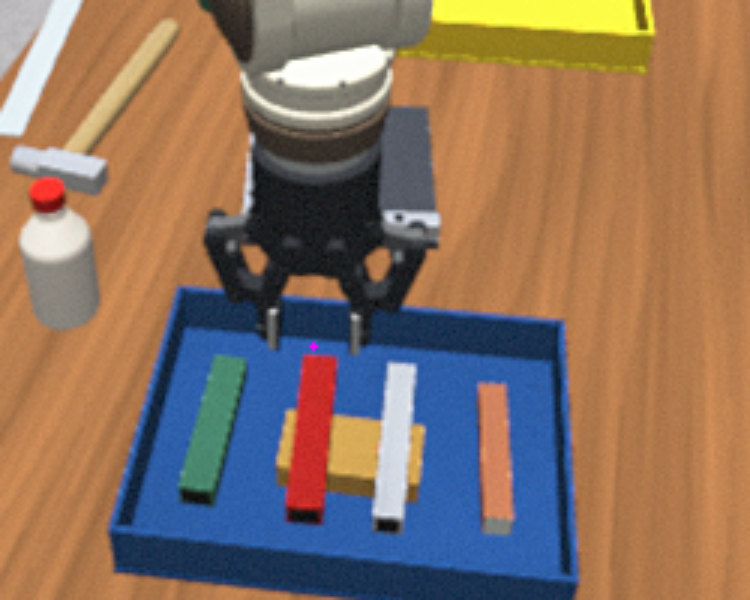

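View pics/w1.png

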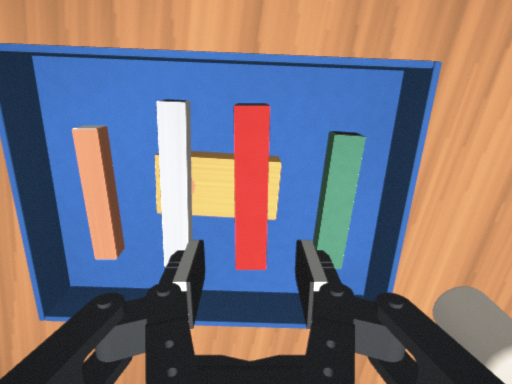

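The fingertips sit at the TCP height and the red bar (column 251) is centred between the pads. Descending to grasp it.

Request:
carry_out([
  [0, 0, 0, 15, 2, 1, 53],
  [0, 0, 0, 20, 0, 0, 53],
  [0, 0, 0, 20, 0, 0, 53],
  [0, 0, 0, 20, 0, 0, 53],
  [0, 0, 0, 12, 0, 0, 53],
  [0, 0, 0, 9, 0, 0, 53],
  [0, 0, 0, 0, 0, 0, 53],
  [0, 0, 0, 0, 0, 0, 10],
  [0, 0, 0, 0, 0, 0, 10],
  [0, 0, 0, 0, 0, 0, 10],
  [0, 0, 0, 0, 0, 0, 10],
])

```text
time: 5.78
ee_pos: [0.5216, 0.3312, 0.0353]
tcp_rot: [25.5, 89.9, 34.8]
wrist_force: [-0.7, -0.5, 6.7]
opening: 0.0235
```

Run:
```python
from h import *
go(520.5,330.5,35,9.3)
im,K,M=cam("side"); 
cv2.imwrite("pics/s2.png",cv2.resize(im[150:350,150:400],None,fx=3,fy=3)[:,:,::-1])
```

```text
before turn dx(down) 0.3 dy -0.5 dz -1.2
after turn dx(down) 0.3 dy -0.5 dz -1.2
turn -0.07 tilt [0.0754 0.0523] a0 9.23 p [521.6132 331.1975  35.3185] q6 113.2 q1 32.4 t 5.78
```

View pics/s2.png

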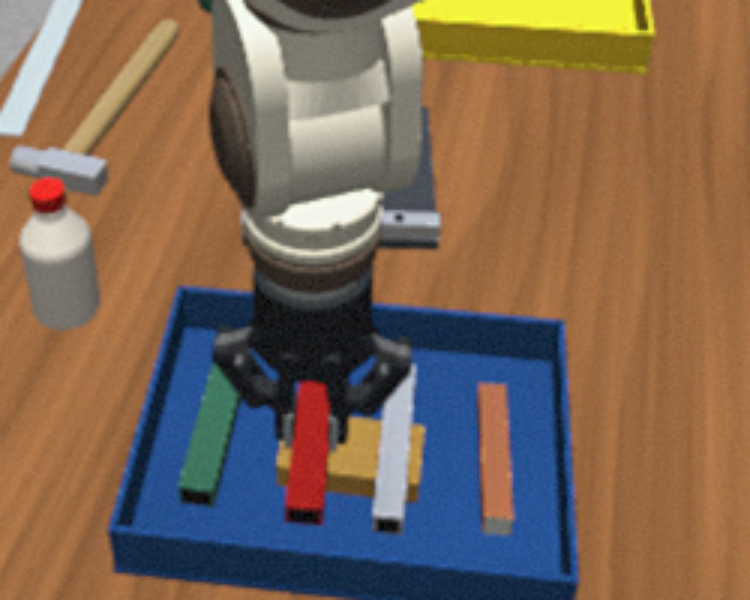

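Request:
carry_out([
  [0, 0, 0, -8, 0, 0, 10],
  [0, 0, 0, -20, 0, 0, 10],
  [0, 0, 0, -25, 0, 0, 10],
  [0, 0, 0, -25, 0, 0, 10],
  [0, 0, 0, -22, 0, 0, 10],
  [0, 0, 0, 0, 0, 0, 10],
], squeeze=80)

```text
time: 6.58
ee_pos: [0.5221, 0.3315, 0.1371]
tcp_rot: [22.9, 89.8, 32.1]
wrist_force: [0.7, -0.1, -1.8]
opening: 0.0231
```

Run:
```python
from h import *
go(553.6,-300.7,135,7)
```

```text
before turn dx(down) 2.1 dy -629.0 dz -70.3
after turn dx(down) 2.1 dy -631.3 dz -45.8
turn 2.23 tilt [0.1967 0.1236] a0 9.23 p [522.0959 331.4539 137.1151] q6 113.2 q1 32.4 t 6.58
```

Request:
carry_out([
  [2.2, 0, 0, 0, 0, 0, 10],
  [0, 0, 0, 0, -20, -2, 10],
  [0, 0, 0, 0, -40, -3, 10],
  [0, 0, 0, 0, -40, -3, 10],
  [0, 0, 0, 0, -40, -3, 10],
  [0, 0, 0, 0, -40, -3, 10],
  [0, 0, 0, 0, -40, -3, 10],
  [0, 0, 0, 0, -40, -3, 10],
  [0, 0, 0, 0, -40, -3, 10],
  [0, 0, 0, 0, -40, -3, 10],
  [0, 0, 0, 0, -40, -3, 10],
  [0, 0, 0, 0, -40, -3, 10],
])

```text
time: 8.07
ee_pos: [0.5398, -0.092, 0.1338]
tcp_rot: [178.9, 90.0, -174.1]
wrist_force: [0.2, 0.2, -2.6]
opening: 0.0228
```

Request:
carry_out([
  [0, 0, 0, 0, -40, -3, 10],
  [0, 0, 0, 0, -40, -3, 10],
  [0, 0, 0, 0, -40, -3, 10],
  [0, 0, 0, 0, -40, -3, 10],
  [0, 0, 0, 0, -35, -2, 10],
  [0, 0, 0, 0, -16, 0, 10],
  [0, 0, 0, 0, 0, 0, 10],
  [0, 0, 0, 0, 0, 0, 10],
])

```text
time: 9.07
ee_pos: [0.5525, -0.3002, 0.1342]
tcp_rot: [122.1, 90.0, 129.2]
wrist_force: [1.1, 1.6, -1.8]
opening: 0.0224
```

Run:
```python
from h import *
go(553.6,-300.7,14,7)
im,K,M=cam("wrist"); cv2.imwrite("pics/w3.png",im[:,:,::-1])
```

```text
before turn dx(down) 120.2 dy -0.7 dz 1.0
after turn dx(down) 120.2 dy -0.7 dz 1.0
turn 0.07 tilt [-0.0222  0.0272] a0 7.07 p [ 552.5146 -300.1747  134.1855] q6 54.4 q1 -28.5 t 9.07
```

View pics/w3.png

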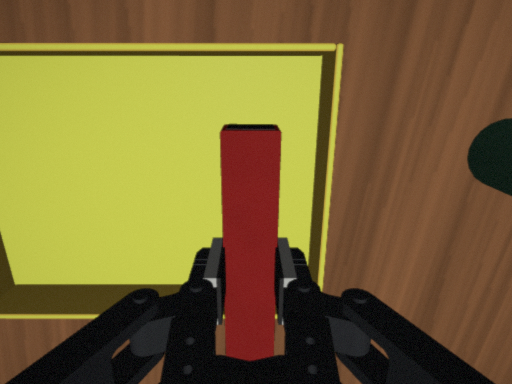

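The red bar is held straight and is over the tray's right-hand end. Lowering it and releasing.

Request:
carry_out([
  [0, 0, 0, 20, 0, 0, 10],
  [0, 0, 0, 30, 0, 0, 10],
  [0, 0, 0, 30, 0, 0, 10],
  [0, 0, 0, 20, 0, 0, 10],
  [0, 0, 0, 12, 0, 0, 10],
  [0, 0, 0, 8, 0, 0, 10],
  [0, 0, 0, 0, 0, 0, 10],
  [0, 0, 0, 0, 0, 0, 53],
  [0, 0, 0, 0, 0, 0, 53],
  [0, 0, 0, 0, 0, 0, 53],
  [0, 0, 0, -20, 0, 0, 53],
  [0, 0, 0, -35, 0, 0, 53],
])

```text
time: 10.62
ee_pos: [0.5522, -0.3007, 0.07]
tcp_rot: [144.2, 89.9, 151.3]
wrist_force: [0.7, 0.2, 0.2]
opening: 0.0456
```

Request:
carry_out([
  [0, 0, 0, -35, 0, 0, 53],
  [0, 0, 0, -35, 0, 0, 53],
  [0, 0, 0, 0, 0, 0, 53],
])

```text
time: 11.0
ee_pos: [0.5541, -0.3018, 0.1444]
tcp_rot: [-35.6, 89.6, -28.6]
wrist_force: [0.0, -0.5, -0.5]
opening: 0.0453
```

```bash
cat > look.py <<'E'
from h import *
import sys
im,K,M=cam("top")
for col,z in(('red',.049),('bright',.049),('green',.025),('copper',.025),('gold',.029)):
    for c in blobs(im,col,(95,178,180,290)):
        if cv2.contourArea(c)<1500: print('bin',col,cv2.contourArea(c),rect(c,K,M,z))
    for c in blobs(im,col,(335,185,425,295)):
        if cv2.contourArea(c)<1500: print('tray',col,rect(c,K,M,.025))
cv2.imwrite(f"pics/{sys.argv[1]}.png",cv2.resize(im[100:310],None,fx=1.5,fy=1.5)[:,:,::-1])
E
python3 look.py t4;  python3 - <<'E'
from h import *
go(463.5,323.4,130,6.5)
E
```

```text
tray red [ 551.0687 -299.2448  127.4599   23.6016  -83.2629]
bin bright 335.5 [463.3629 324.6203 128.0508  20.8677 -83.2946]
tray bright [ 338.9023 -419.5591   52.3828   23.4559   -5.6538]
bin green 363.0 [595.361  323.0387 119.2445  24.9543 -84.8854]
bin copper 264.0 [395.5111 298.4742 113.648   18.0416 -80.3318]
tray copper [ 361.062  -207.5106   83.6583   15.5652   -3.3869]
tray copper [ 502.7204 -436.684    80.1719   21.6504   -5.6538]
bin gold 438.5 [509.3328 325.9942  67.324   48.8087   5.7214]
before turn dx(down) 12.1 dy 631.1 dz -12.9
after turn dx(down) 12.1 dy 631.0 dz -18.7
turn 0.53 tilt [ 0.1999 -0.1061] a0 7.03 p [ 553.5386 -301.4173  142.1181] q6 54.4 q1 -28.6 t 11.05
```

View pics/t4.png

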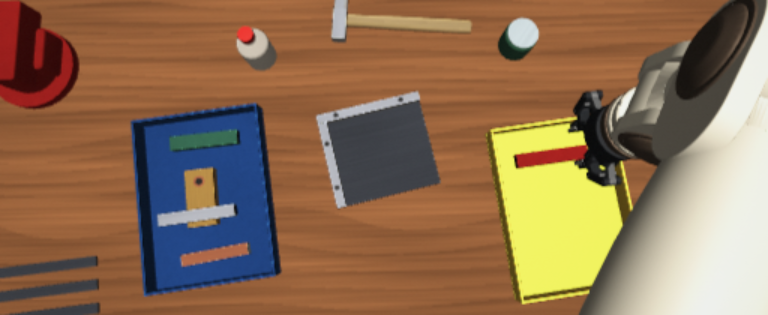

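Request:
carry_out([
  [0.5, 0, 0, 0, 20, 0, 53],
  [0, 0, 0, 0, 40, -1, 53],
  [0, 0, 0, 0, 40, -1, 53],
  [0, 0, 0, 0, 40, -1, 53],
  [0, 0, 0, 0, 40, -1, 53],
  [0, 0, 0, 0, 40, -1, 53],
  [0, 0, 0, 0, 40, -1, 53],
  [0, 0, 0, 0, 40, -1, 53],
  [0, 0, 0, 0, 40, -1, 53],
  [0, 0, 0, 0, 40, -1, 53],
  [0, 0, 0, 0, 40, -1, 53],
  [0, 0, 0, 0, 40, -1, 53],
])

```text
time: 12.55
ee_pos: [0.4877, 0.1564, 0.1385]
tcp_rot: [-175.9, 89.9, -169.4]
wrist_force: [-0.1, -0.4, 0.2]
opening: 0.0449
```

Request:
carry_out([
  [0, 0, 0, 0, 40, -1, 53],
  [0, 0, 0, 0, 40, -1, 53],
  [0, 0, 0, 0, 40, -1, 53],
  [0, 0, 0, 2, 35, -2, 53],
  [0, 0, 0, 5, 16, -2, 53],
  [0, 0, 0, 5, 0, -1, 53],
  [0, 0, 0, 0, 0, 0, 53],
])

```text
time: 13.42
ee_pos: [0.4615, 0.3227, 0.1265]
tcp_rot: [-143.1, 89.9, -136.6]
wrist_force: [-0.3, 0.3, -0.8]
opening: 0.0454
```

```bash
cat > wl.py <<'E'
from h import *
import sys
im,K,M=cam("wrist"); cv2.imwrite(f"pics/{sys.argv[1]}.png",im[:,:,::-1])
for a in sys.argv[2:]:
    col,z=a.split(':')
    for c in blobs(im,col,(0,0,512,384),800): print(col,cv2.boundingRect(c),rect(c,K,M,float(z)))
E
python3 - <<'E'
from h import *
go(463.5,323.4,35,6.5)
E
python3 wl.py w5 bright:.049 gold:.029 copper:.025 green:.025
```

```text
before turn dx(down) 91.5 dy 0.5 dz 2.1
after turn dx(down) 91.5 dy 0.5 dz 2.1
turn 0.00 tilt [-0.0641 -0.0606] a0 6.50 p [461.4819 322.7047 126.5278] q6 118.5 q1 35.0 t 13.43
bright (239, 108, 49, 167) [472.701  324.3898 128.3712  35.1586 -83.4107]
gold (268, 158, 89, 64) [510.0735 327.562   68.1184  52.4257   5.5401]
copper (191, 333, 119, 28) [480.8269 162.5606 112.1301  33.0542   6.5342]
copper (447, 150, 65, 234) [676.0088 250.8141 246.7471  58.5007 -68.7988]
copper (146, 139, 40, 128) [397.8284 299.5493 111.0744  20.0358 -80.6733]
copper (264, 0, 248, 55) [545.1575 448.9892 172.6608  33.3049   6.4534]
copper (0, 0, 265, 379) [348.6636 274.627  387.7079 175.699   82.3187]
green (380, 130, 64, 140) [592.8569 323.3887 120.5889  32.4132 -84.7915]
```

View pics/w5.png

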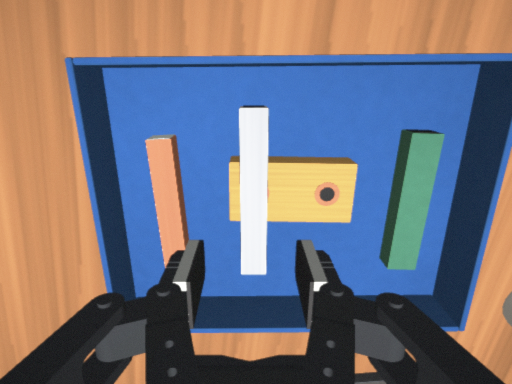

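Request:
carry_out([
  [0, 0, 0, 15, 1, 2, 53],
  [0, 0, 0, 22, 0, 0, 53],
  [0, 0, 0, 22, 0, 0, 53],
  [0, 0, 0, 17, 0, 0, 53],
  [0, 0, 0, 10, 0, 0, 53],
  [0, 0, 0, 5, 0, 0, 53],
  [0, 0, 0, 0, 0, 0, 53],
  [0, 0, 0, 0, 0, 0, 10],
  [0, 0, 0, 0, 0, 0, 10],
  [0, 0, 0, 0, 0, 0, 10],
  [0, 0, 0, 0, 0, 0, 10],
], squeeze=70)

```text
time: 14.85
ee_pos: [0.4642, 0.3253, 0.0373]
tcp_rot: [32.1, 89.9, 38.6]
wrist_force: [-1.2, -0.7, 5.1]
opening: 0.018
```

Request:
carry_out([
  [0, 0, 0, -8, 0, 0, 10],
  [0, 0, 0, -20, 0, 0, 10],
  [0, 0, 0, -25, 0, 0, 10],
  [0, 0, 0, -25, 0, 0, 10],
  [0, 0, 0, -22, 0, 0, 10],
  [0, 0, 0, 0, 0, 0, 10],
], squeeze=90)

```text
time: 15.6
ee_pos: [0.4645, 0.3254, 0.1379]
tcp_rot: [27.9, 89.8, 34.5]
wrist_force: [0.4, 0.3, -1.5]
opening: 0.0175
```

```bash
python3 - <<'E'
from h import *
go(494.1,-308,132,7)
E
python3 look.py t6
```

```text
before turn dx(down) 5.9 dy -632.7 dz -42.6
after turn dx(down) 5.9 dy -632.3 dz -47.8
turn -0.47 tilt [0.1315 0.0903] a0 6.53 p [464.4847 325.4061 137.9399] q6 118.5 q1 35.0 t 15.60
tray red [ 552.0079 -299.1339  127.4599   21.7099  -83.2629]
bin bright 231.5 [469.0105 333.822   84.8999  23.4339 -83.3316]
bin green 363.0 [595.361  323.0387 119.2445  24.9543 -84.8854]
bin copper 266.0 [395.5341 298.4781 113.648   18.0884 -80.3317]
tray copper [ 361.062  -207.5106   83.6583   15.5652   -3.3869]
tray copper [ 516.8392 -431.1119  169.5145   35.5224   -5.6536]
bin gold 79.5 [452.0516 321.1786  47.2999  14.1127 -84.376 ]
bin gold 384.0 [513.3588 326.42    59.1736  48.8598   5.8365]
```

View pics/t6.png

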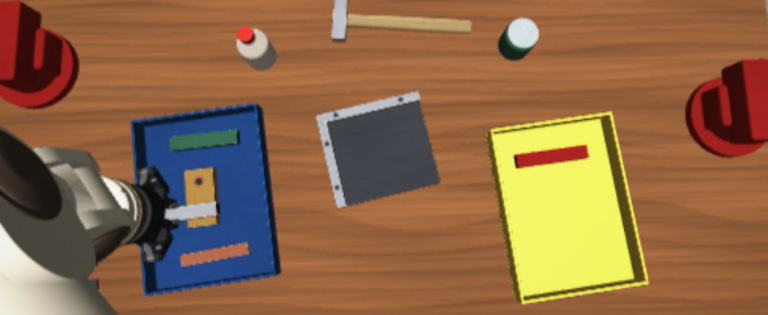

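Request:
carry_out([
  [-0.5, 0, 0, 0, 0, 0, 10],
  [0, 0, 0, 0, -20, -2, 10],
  [0, 0, 0, 0, -40, -3, 10],
  [0, 0, 0, 0, -40, -3, 10],
  [0, 0, 0, 0, -40, -3, 10],
  [0, 0, 0, 0, -40, -3, 10],
  [0, 0, 0, 0, -40, -3, 10],
  [0, 0, 0, 0, -40, -3, 10],
  [0, 0, 0, 0, -40, -3, 10],
  [0, 0, 0, 0, -40, -3, 10],
  [0, 0, 0, 0, -40, -3, 10],
  [0, 0, 0, 0, -40, -3, 10],
])

```text
time: 17.15
ee_pos: [0.4824, -0.0978, 0.1357]
tcp_rot: [173.0, 90.0, 180.0]
wrist_force: [1.2, 0.4, -2.5]
opening: 0.0171
```

Request:
carry_out([
  [0, 0, 0, 0, -40, -3, 10],
  [0, 0, 0, 0, -40, -3, 10],
  [0, 0, 0, 0, -40, -3, 10],
  [0, 0, 0, 0, -40, -3, 10],
  [0, 0, 0, 0, -35, -2, 10],
  [0, 0, 0, 0, -17, -1, 10],
  [0, 0, 0, 0, 0, 0, 10],
  [0, 0, 0, 0, 0, 0, 10],
])

```text
time: 18.15
ee_pos: [0.4942, -0.3073, 0.1362]
tcp_rot: [121.3, 90.0, 128.4]
wrist_force: [0.3, -0.5, -1.1]
opening: 0.0175
```

```bash
python3 - <<'E'
from h import *
go(494.1,-308,15,7)
E
python3 wl.py w7
```

```text
before turn dx(down) 121.2 dy -0.7 dz -0.2
after turn dx(down) 121.2 dy -0.7 dz -0.2
turn 0.05 tilt [-0.0227  0.0287] a0 7.05 p [ 494.221  -307.2722  136.1715] q6 51.1 q1 -31.9 t 18.15
```

View pics/w7.png

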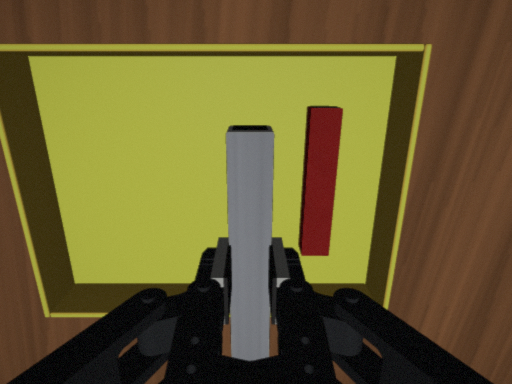

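Request:
carry_out([
  [0, 0, 0, 20, 0, 0, 10],
  [0, 0, 0, 30, 0, 0, 10],
  [0, 0, 0, 30, 0, 0, 10],
  [0, 0, 0, 20, 0, 0, 10],
  [0, 0, 0, 12, 0, 0, 10],
  [0, 0, 0, 9, 0, 0, 10],
  [0, 0, 0, 0, 0, 0, 10],
  [0, 0, 0, 0, 0, 0, 47],
  [0, 0, 0, 0, 0, 0, 47],
  [0, 0, 0, 0, 0, 0, 47],
  [0, 0, 0, -20, 0, 0, 47],
  [0, 0, 0, -35, 0, 0, 47],
])

```text
time: 19.7
ee_pos: [0.4938, -0.3076, 0.0699]
tcp_rot: [140.1, 89.9, 147.2]
wrist_force: [-0.4, -0.3, -0.0]
opening: 0.0402
```

Request:
carry_out([
  [0, 0, 0, -35, 0, 0, 47],
  [0, 0, 0, -35, 0, 0, 47],
  [0, 0, 0, 0, 0, 0, 47],
])

```text
time: 20.08
ee_pos: [0.4957, -0.3089, 0.1437]
tcp_rot: [-39.2, 89.7, -32.1]
wrist_force: [0.4, 0.0, -1.0]
opening: 0.0403
```

```bash
python3 look.py t8;  python3 - <<'E'
from h import *
go(595.2,324,130,5.2)
E
```

```text
tray red [ 551.6922 -296.461   122.077    21.7099  -83.2629]
tray bright [ 493.9196 -306.4859  125.0682   19.4254  -83.3979]
tray bright [ 537.5543 -436.9674   72.1072   27.0677  -31.1275]
bin green 364.0 [595.2187 323.0304 119.2374  25.1742 -84.8349]
bin copper 264.0 [395.3748 298.4253 113.667   17.9015 -80.5887]
tray copper [ 359.7791 -207.4347   81.088    15.5652   -3.3869]
tray copper [ 582.0338 -438.6305   36.203    35.6425   88.6838]
bin gold 655.5 [493.978  324.5155  98.2318  48.8383   5.6006]
before turn dx(down) 11.6 dy 615.4 dz 176.7
after turn dx(down) 11.6 dy 620.8 dz 157.0
turn 1.83 tilt [ 0.1253 -0.0769] a0 7.03 p [ 495.1086 -308.4373  141.5807] q6 51.1 q1 -31.9 t 20.12
```

View pics/t8.png

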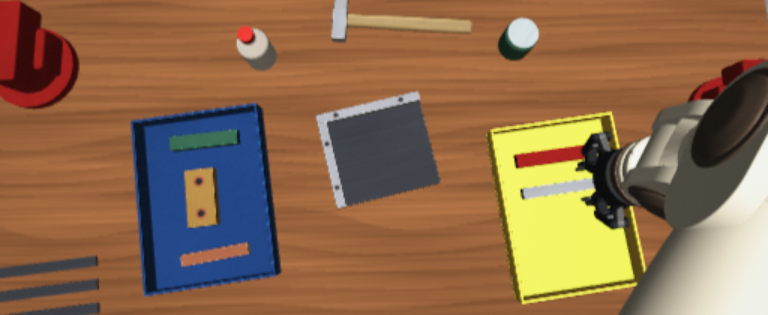

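Request:
carry_out([
  [1.8, 0, 0, 0, 0, 0, 47],
  [0, 0, 0, 0, 20, 5, 47],
  [0, 0, 0, 0, 40, 10, 47],
  [0, 0, 0, 0, 40, 10, 47],
  [0, 0, 0, 0, 40, 10, 47],
  [0, 0, 0, 0, 40, 10, 47],
  [0, 0, 0, 0, 40, 10, 47],
  [0, 0, 0, 0, 40, 10, 47],
  [0, 0, 0, 0, 40, 10, 47],
  [0, 0, 0, 0, 40, 10, 47],
  [0, 0, 0, 0, 40, 10, 47],
  [0, 0, 0, 0, 40, 10, 47],
])

```text
time: 21.62
ee_pos: [0.5599, 0.122, 0.1395]
tcp_rot: [178.6, 89.9, -176.1]
wrist_force: [0.6, -0.8, -0.3]
opening: 0.0401
```

Request:
carry_out([
  [0, 0, 0, 0, 40, 10, 47],
  [0, 0, 0, 0, 40, 10, 47],
  [0, 0, 0, 0, 40, 11, 47],
  [0, 0, 0, 0, 40, 11, 47],
  [0, 0, 0, 4, 26, 8, 47],
  [0, 0, 0, 8, 15, 2, 47],
  [0, 0, 0, 0, 0, 0, 47],
  [0, 0, 0, 0, 0, 0, 47],
])

```text
time: 22.62
ee_pos: [0.5939, 0.3239, 0.1283]
tcp_rot: [-139.0, 90.0, -133.8]
wrist_force: [-0.6, -0.1, -0.2]
opening: 0.0401
```

```bash
python3 - <<'E'
from h import *
go(595.2,324,9,5.2)
E
python3 wl.py w9 green:.025 gold:.029
```

```text
before turn dx(down) 119.3 dy 0.0 dz 1.3
after turn dx(down) 119.3 dy 0.0 dz 1.3
turn -0.00 tilt [-0.0229 -0.0238] a0 5.20 p [593.9357 323.8611 128.3102] q6 113.4 q1 28.6 t 22.62
green (238, 113, 32, 142) [597.975  323.2962 119.6341  24.3561 -84.8353]
gold (57, 146, 134, 62) [497.1563 324.8091  99.2457  49.5565   5.7214]
```

View pics/w9.png

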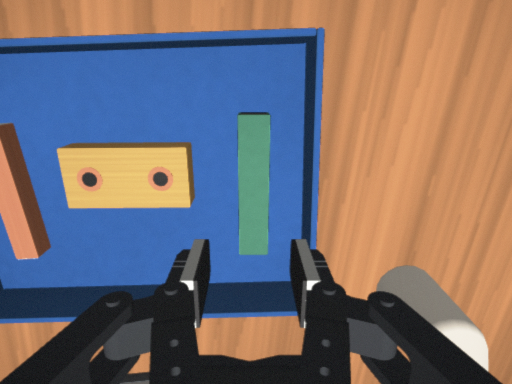

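Run:
```python
from h import *
im=cv2.imread('pics/top0.png'); c=vision.calibration('top');K=c['camera_matrix'];M=np.linalg.inv(c['extrinsics'])
print('cap top view',px2w([164,124],K,M,.128), 'side', px2w([167,214],vision.calibration('side')['camera_matrix'],np.linalg.inv(vision.calibration('side')['extrinsics']),.128))
# stop plate corners at z=.03 etc
print('tin',px2w([348,121],K,M,.075))
```

```text
cap top view [[0.7502 0.224  0.128 ]] side [[0.7508 0.2247 0.128 ]]
tin [[ 0.7675 -0.247   0.075 ]]
```

Request:
carry_out([
  [0, 0, 0, 15, 0, 2, 47],
  [0, 0, 0, 25, 0, 0, 47],
  [0, 0, 0, 25, 0, 0, 47],
  [0, 0, 0, 22, 0, 0, 47],
  [0, 0, 0, 16, 0, 0, 47],
  [0, 0, 0, 10, 0, 0, 47],
  [0, 0, 0, 6, 0, 0, 47],
  [0, 0, 0, 0, 0, 0, 47],
  [0, 0, 0, 0, 0, 0, 10],
  [0, 0, 0, 0, 0, 0, 10],
  [0, 0, 0, 0, 0, 0, 10],
  [0, 0, 0, 0, 0, 0, 10],
], squeeze=70)

```text
time: 24.18
ee_pos: [0.5968, 0.3252, 0.0104]
tcp_rot: [22.5, 89.9, 27.7]
wrist_force: [0.0, 0.4, 6.9]
opening: 0.0236
```

Request:
carry_out([
  [0, 0, 0, -8, 0, 0, 10],
  [0, 0, 0, -20, 0, 0, 10],
  [0, 0, 0, -30, 0, 0, 10],
  [0, 0, 0, -35, 0, 0, 10],
  [0, 0, 0, -30, 0, 0, 10],
  [0, 0, 0, 0, 0, 0, 10],
], squeeze=90)

```text
time: 24.92
ee_pos: [0.5974, 0.3255, 0.1362]
tcp_rot: [23.7, 89.7, 28.9]
wrist_force: [0.1, -0.2, -2.1]
opening: 0.0228
```

```bash
python3 - <<'E'
from h import *
go(434.5,-315.4,132,7)
E
python3 look.py t10
```

```text
before turn dx(down) 4.2 dy -623.4 dz -220.6
after turn dx(down) 4.2 dy -616.3 dz -239.8
turn -1.77 tilt [0.2728 0.1508] a0 5.23 p [597.3922 325.5023 136.2441] q6 113.4 q1 28.6 t 24.93
tray red [ 552.0079 -299.1339  127.4599   21.7099  -83.2629]
bin bright 157.5 [375.595  405.608   71.3535  27.8979  28.5787]
tray bright [ 494.167  -307.7793  127.7102   18.7196  -82.9234]
bin green 283.0 [621.287  344.319   83.1795  31.1864 -84.8356]
bin copper 263.0 [395.5394 298.3083 113.3117  18.0416 -80.3318]
tray copper [ 361.062  -207.5106   83.6583   15.5652   -3.3869]
tray copper [ 516.8392 -431.1119  169.5145   35.5224   -5.6536]
bin gold 655.5 [493.9822 324.5159  98.2233  48.8383   5.6006]
```

View pics/t10.png

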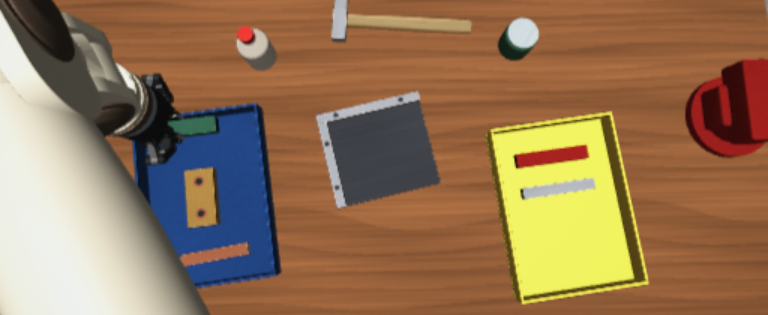

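Request:
carry_out([
  [-1.8, 0, 0, 0, 0, 0, 10],
  [0, 0, 0, 0, -20, -8, 10],
  [0, 0, 0, 0, -40, -16, 10],
  [0, 0, 0, 0, -40, -16, 10],
  [0, 0, 0, 0, -40, -16, 10],
  [0, 0, 0, 0, -40, -16, 10],
  [0, 0, 0, 0, -40, -16, 10],
  [0, 0, 0, 0, -40, -16, 10],
  [0, 0, 0, 0, -40, -16, 10],
  [0, 0, 0, 0, -40, -15, 10],
  [0, 0, 0, 0, -40, -15, 10],
  [0, 0, 0, 0, -40, -15, 10],
])

```text
time: 26.48
ee_pos: [0.4827, -0.1133, 0.131]
tcp_rot: [159.2, 89.9, 166.3]
wrist_force: [-0.5, -0.6, -1.3]
opening: 0.0226
```

Request:
carry_out([
  [0, 0, 0, 0, -40, -15, 10],
  [0, 0, 0, 0, -40, -15, 10],
  [0, 0, 0, 0, -40, -15, 10],
  [0, 0, 0, 0, -40, -15, 10],
  [0, 0, 0, 0, -25, -10, 10],
  [0, 0, 0, 0, -11, -5, 10],
  [0, 0, 0, 0, 0, 0, 10],
  [0, 0, 0, 0, 0, 0, 10],
])

```text
time: 27.48
ee_pos: [0.4336, -0.3149, 0.132]
tcp_rot: [111.5, 90.0, 118.5]
wrist_force: [-0.1, 0.2, -0.9]
opening: 0.0229
```

```bash
python3 - <<'E'
from h import *
go(434.5,-315.4,12,7)
E
python3 wl.py w11
```

```text
before turn dx(down) 120.0 dy -0.6 dz 0.8
after turn dx(down) 120.0 dy -0.6 dz 0.8
turn 0.09 tilt [-0.0178  0.0328] a0 7.09 p [ 433.5957 -314.944   132.0401] q6 46.9 q1 -36.0 t 27.48
```

View pics/w11.png

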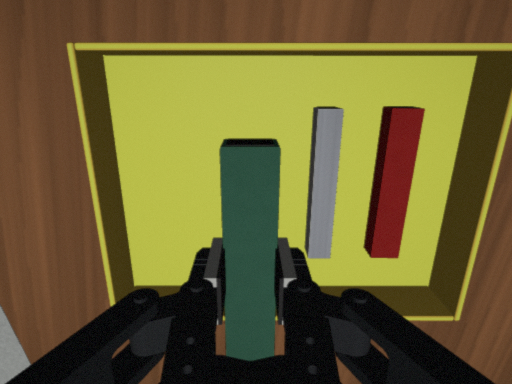

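Request:
carry_out([
  [0, 0, 0, 20, 0, 0, 10],
  [0, 0, 0, 30, 0, 0, 10],
  [0, 0, 0, 30, 0, 0, 10],
  [0, 0, 0, 20, 0, 0, 10],
  [0, 0, 0, 12, 0, 0, 10],
  [0, 0, 0, 8, 0, 0, 10],
  [0, 0, 0, 0, 0, 0, 10],
  [0, 0, 0, 0, 0, 0, 47],
  [0, 0, 0, 0, 0, 0, 47],
  [0, 0, 0, 0, 0, 0, 47],
  [0, 0, 0, -20, 0, 0, 47],
  [0, 0, 0, -35, 0, 0, 47],
])

```text
time: 29.02
ee_pos: [0.4327, -0.3155, 0.0669]
tcp_rot: [137.1, 89.9, 144.1]
wrist_force: [0.2, -0.1, 0.0]
opening: 0.0404
```

Request:
carry_out([
  [0, 0, 0, -35, 0, 0, 47],
  [0, 0, 0, -35, 0, 0, 47],
  [0, 0, 0, 0, 0, 0, 47],
])

```text
time: 29.4
ee_pos: [0.4346, -0.3168, 0.1405]
tcp_rot: [-43.1, 89.7, -36.1]
wrist_force: [-0.7, 0.4, 0.4]
opening: 0.0403
```

```bash
python3 look.py t12;  python3 - <<'E'
from h import *
go(395.8,298,130,9.4)
E
```

```text
tray red [ 552.0079 -299.1339  127.4599   21.7099  -83.2629]
tray bright [ 493.9638 -307.3323  127.7612   19.8519  -82.9689]
tray green [ 433.9594 -315.0388  120.8168   21.6672  -82.9867]
bin copper 266.0 [395.5284 298.4771 113.648   18.0766 -80.3318]
tray copper [ 359.7791 -207.4347   81.088    15.5652   -3.3869]
tray copper [ 539.9615 -433.7506  122.7714   35.5374   -5.3222]
bin gold 657.5 [493.9912 324.3937  98.2184  49.1209   5.624 ]
before turn dx(down) 8.5 dy 614.4 dz 37.2
after turn dx(down) 8.5 dy 612.3 dz 62.7
turn -2.38 tilt [ 0.1152 -0.0846] a0 7.02 p [ 433.9779 -316.3381  138.4766] q6 46.9 q1 -36.1 t 29.45
```

View pics/t12.png

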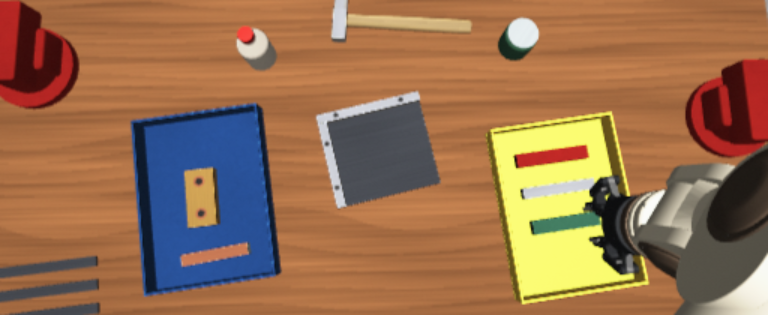

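Request:
carry_out([
  [-2.4, 0, 0, 0, 0, 0, 47],
  [0, 0, 0, 0, 20, 2, 47],
  [0, 0, 0, 0, 40, 4, 47],
  [0, 0, 0, 0, 40, 4, 47],
  [0, 0, 0, 0, 40, 4, 47],
  [0, 0, 0, 0, 40, 4, 47],
  [0, 0, 0, 0, 40, 4, 47],
  [0, 0, 0, 0, 40, 4, 47],
  [0, 0, 0, 0, 40, 4, 47],
  [0, 0, 0, 0, 40, 4, 47],
  [0, 0, 0, 0, 40, 4, 47],
  [0, 0, 0, 0, 40, 4, 47],
])

```text
time: 30.95
ee_pos: [0.4047, 0.107, 0.1365]
tcp_rot: [176.6, 90.0, -174.0]
wrist_force: [0.9, -0.4, 0.7]
opening: 0.0402
```

Request:
carry_out([
  [0, 0, 0, 0, 40, 4, 47],
  [0, 0, 0, 0, 40, 4, 47],
  [0, 0, 0, 0, 40, 4, 47],
  [0, 0, 0, 0, 40, 4, 47],
  [0, 0, 0, 4, 20, 3, 47],
  [0, 0, 0, 5, 12, 2, 47],
  [0, 0, 0, 0, 0, 0, 47],
  [0, 0, 0, 0, 0, 0, 47],
])

```text
time: 31.95
ee_pos: [0.3954, 0.2973, 0.1283]
tcp_rot: [-125.8, 90.0, -116.4]
wrist_force: [0.5, 0.8, -0.1]
opening: 0.04
```

```bash
python3 - <<'E'
from h import *
go(395.8,298,9,9.4)
E
python3 wl.py w13 gold:.029
```

```text
before turn dx(down) 119.3 dy 0.6 dz 0.5
after turn dx(down) 119.3 dy 0.6 dz 0.5
turn -0.02 tilt [-0.0106 -0.0212] a0 9.38 p [395.3674 297.3185 128.2638] q6 117.6 q1 36.9 t 31.95
gold (313, 142, 136, 68) [494.4295 324.3602  99.0686  49.5879   5.6023]
```

View pics/w13.png

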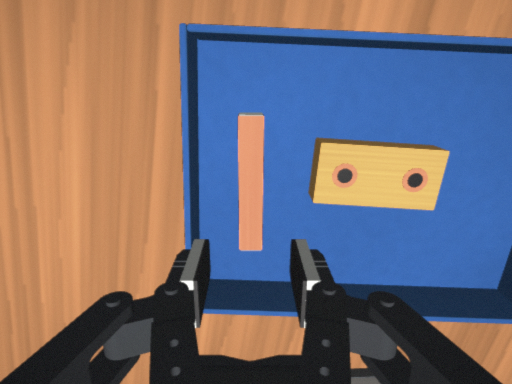

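Request:
carry_out([
  [0, 0, 0, 15, 0, 0.5, 47],
  [0, 0, 0, 25, 0, 0, 47],
  [0, 0, 0, 25, 0, 0, 47],
  [0, 0, 0, 22, 0, 0, 47],
  [0, 0, 0, 16, 0, 0, 47],
  [0, 0, 0, 10, 0, 0, 47],
  [0, 0, 0, 6, 0, 0, 47],
  [0, 0, 0, 0, 0, 0, 47],
  [0, 0, 0, 0, 0, 0, 10],
  [0, 0, 0, 0, 0, 0, 10],
  [0, 0, 0, 0, 0, 0, 10],
  [0, 0, 0, 0, 0, 0, 10],
], squeeze=70)

```text
time: 33.5
ee_pos: [0.3961, 0.2985, 0.0102]
tcp_rot: [36.5, 89.9, 46.0]
wrist_force: [-1.3, -1.5, 6.2]
opening: 0.0182
```

Request:
carry_out([
  [0, 0, 0, -8, 0, 0, 10],
  [0, 0, 0, -20, 0, 0, 10],
  [0, 0, 0, -30, 0, 0, 10],
  [0, 0, 0, -35, 0, 0, 10],
  [0, 0, 0, -30, 0, 0, 10],
  [0, 0, 0, 0, 0, 0, 10],
], squeeze=90)

```text
time: 34.25
ee_pos: [0.3967, 0.2989, 0.1343]
tcp_rot: [27.0, 89.8, 36.4]
wrist_force: [1.1, 0.1, -4.1]
opening: 0.0175
```

```bash
python3 - <<'E'
from h import *
go(375,-322.7,132,7)
E
python3 look.py t14
```

```text
before turn dx(down) 2.3 dy -609.7 dz -123.3
after turn dx(down) 2.3 dy -614.3 dz -97.3
turn 2.43 tilt [0.1692 0.1249] a0 9.43 p [396.7229 298.9198 134.2582] q6 117.6 q1 37.0 t 34.25
tray red [ 552.0079 -299.1339  127.4599   21.7099  -83.2629]
tray bright [ 494.0726 -307.8082  127.7305   19.4254  -83.3979]
tray green [ 433.6548 -314.2984  119.2726   21.2433  -82.9867]
bin copper 201.5 [392.6324 313.2116  72.2112  23.4437 -82.6188]
tray copper [ 361.062  -207.5106   83.6583   15.5652   -3.3869]
tray copper [ 516.8392 -431.1119  169.5145   35.5224   -5.6536]
bin gold 656.5 [493.978  324.5155  98.2318  48.8383   5.6006]
```

View pics/t14.png

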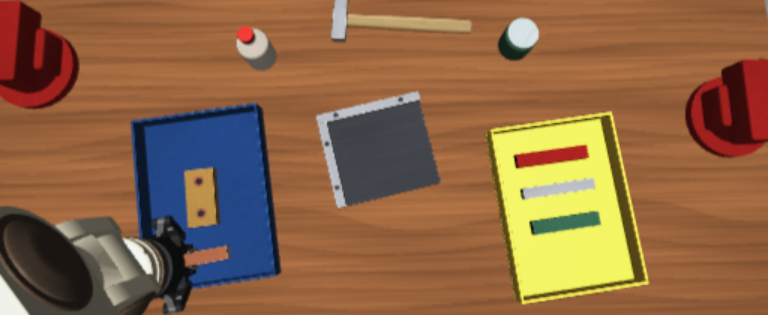

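Request:
carry_out([
  [2.4, 0, 0, 0, 0, 0, 10],
  [0, 0, 0, 0, -20, -3, 10],
  [0, 0, 0, 0, -40, -6, 10],
  [0, 0, 0, 0, -40, -6, 10],
  [0, 0, 0, 0, -40, -6, 10],
  [0, 0, 0, 0, -40, -6, 10],
  [0, 0, 0, 0, -40, -6, 10],
  [0, 0, 0, 0, -40, -6, 10],
  [0, 0, 0, 0, -40, -6, 10],
  [0, 0, 0, 0, -40, -6, 10],
  [0, 0, 0, 0, -40, -7, 10],
  [0, 0, 0, 0, -40, -7, 10],
])

```text
time: 35.8
ee_pos: [0.3813, -0.1282, 0.131]
tcp_rot: [161.1, 89.9, 168.2]
wrist_force: [-0.1, -0.6, -4.2]
opening: 0.0174
```

Request:
carry_out([
  [0, 0, 0, 0, -40, -7, 10],
  [0, 0, 0, 0, -40, -7, 10],
  [0, 0, 0, 0, -40, -6, 10],
  [0, 0, 0, 0, -40, -6, 10],
  [0, 0, 0, 0, -24, -4, 10],
  [0, 0, 0, 0, -10, -2, 10],
  [0, 0, 0, 0, 0, 0, 10],
  [0, 0, 0, 0, 0, 0, 10],
])

```text
time: 36.8
ee_pos: [0.3745, -0.3222, 0.1321]
tcp_rot: [115.2, 90.0, 122.3]
wrist_force: [0.2, 0.6, -3.8]
opening: 0.0181
```

```bash
python3 - <<'E'
from h import *
go(375,-322.7,12,7)
E
python3 wl.py w15
```

```text
before turn dx(down) 120.1 dy -0.6 dz 0.5
after turn dx(down) 120.1 dy -0.6 dz 0.5
turn 0.07 tilt [-0.02    0.0316] a0 7.07 p [ 374.4791 -322.1682  132.0626] q6 42.2 q1 -40.7 t 36.80
```

View pics/w15.png

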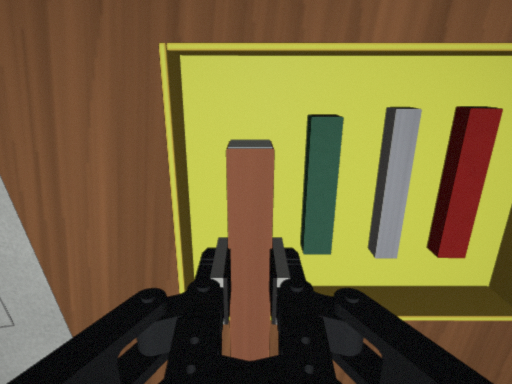

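Request:
carry_out([
  [0, 0, 0, 20, 0, 0, 10],
  [0, 0, 0, 30, 0, 0, 10],
  [0, 0, 0, 30, 0, 0, 10],
  [0, 0, 0, 20, 0, 0, 10],
  [0, 0, 0, 12, 0, 0, 10],
  [0, 0, 0, 8, 0, 0, 10],
  [0, 0, 0, 0, 0, 0, 10],
  [0, 0, 0, 0, 0, 0, 47],
  [0, 0, 0, 0, 0, 0, 47],
  [0, 0, 0, 0, 0, 0, 47],
  [0, 0, 0, -20, 0, 0, 47],
  [0, 0, 0, -35, 0, 0, 47],
])

```text
time: 38.35
ee_pos: [0.3741, -0.3225, 0.0671]
tcp_rot: [131.5, 89.9, 138.6]
wrist_force: [-0.2, -0.3, 0.6]
opening: 0.0401
```

Request:
carry_out([
  [0, 0, 0, -35, 0, 0, 70],
  [0, 0, 0, -35, 0, 0, 70],
  [0, 0, 0, 0, 0, 0, 70],
])

```text
time: 38.72
ee_pos: [0.3758, -0.324, 0.1404]
tcp_rot: [-48.1, 89.7, -41.0]
wrist_force: [0.3, 0.1, -0.4]
opening: 0.0598
```

```bash
python3 look.py t16;  python3 - <<'E'
from h import *
go(540,-70,170,7)
im=cv2.imread('pics/top0.png'); c=vision.calibration('top');K=c['camera_matrix'];M=np.linalg.inv(c['extrinsics'])
print(M[:3,3])
for p in [(212,178),(278,163),(226,237),(292,220)]: print(p,px2w(p,K,M,.03)[0])
E
```

```text
tray red [ 552.0079 -299.1339  127.4599   21.7099  -83.2629]
tray bright [ 493.9911 -307.5536  128.2071   19.8519  -82.9689]
tray green [ 433.6548 -314.2984  119.2726   21.2433  -82.9867]
tray copper [ 375.5968 -320.7607  113.4208   17.7407  -83.1205]
tray copper [ 359.7791 -207.4347   81.088    15.5652   -3.3869]
tray copper [ 516.8392 -431.1119  169.5145   35.5224   -5.6536]
bin gold 657.5 [493.9912 324.3937  98.2184  49.1209   5.624 ]
before turn dx(down) -31.5 dy 231.5 dz 194.5
after turn dx(down) -31.5 dy 231.5 dz 194.4
turn 0.03 tilt [ 0.1141 -0.0951] a0 7.03 p [ 375.2361 -323.5156  138.4935] q6 42.2 q1 -40.8 t 38.77
[0.4508 0.01   0.9737]
(212, 178) [0.6309 0.1178 0.03  ]
(278, 163) [ 0.6683 -0.0612  0.03  ]
(226, 237) [0.4727 0.0819 0.03  ]
(292, 220) [ 0.5129 -0.0931  0.03  ]
```

View pics/t16.png

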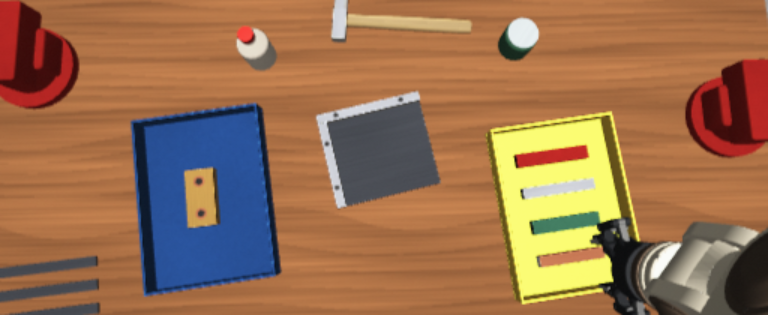

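Request:
carry_out([
  [0, 0, 0, -10, 20, 14, 70],
  [0, 0, 0, -15, 35, 25, 70],
  [0, 0, 0, -15, 40, 30, 70],
  [0, 0, 0, -10, 40, 30, 70],
  [0, 0, 0, 0, 40, 30, 70],
  [0, 0, 0, 0, 40, 30, 70],
  [0, 0, 0, 0, 40, 30, 70],
  [0, 0, 0, 0, 40, 30, 70],
  [0, 0, 0, 0, 30, 18, 70],
  [0, 0, 0, 0, 11, 6, 70],
  [0, 0, 0, 0, 0, 0, 70],
  [0, 0, 0, 0, 0, 0, 70],
])

```text
time: 40.28
ee_pos: [0.5743, 0.0392, 0.1871]
tcp_rot: [-156.1, 90.0, -149.1]
wrist_force: [-0.4, -0.7, 0.3]
opening: 0.0596
```

Run:
```python
from h import *
im,K,M=cam("wrist"); np.savez("wp.npz",im=im,K=K,M=M); print(M[:3,3]); o,_=tool(); print(o["ee_pos"])
cv2.imwrite("pics/w17.png",cv2.resize(im,None,fx=1.5,fy=1.5)[:,:,::-1])
```

```text
[0.5656 0.1212 0.3284]
[0.5744 0.0391 0.1873]
```

View pics/w17.png

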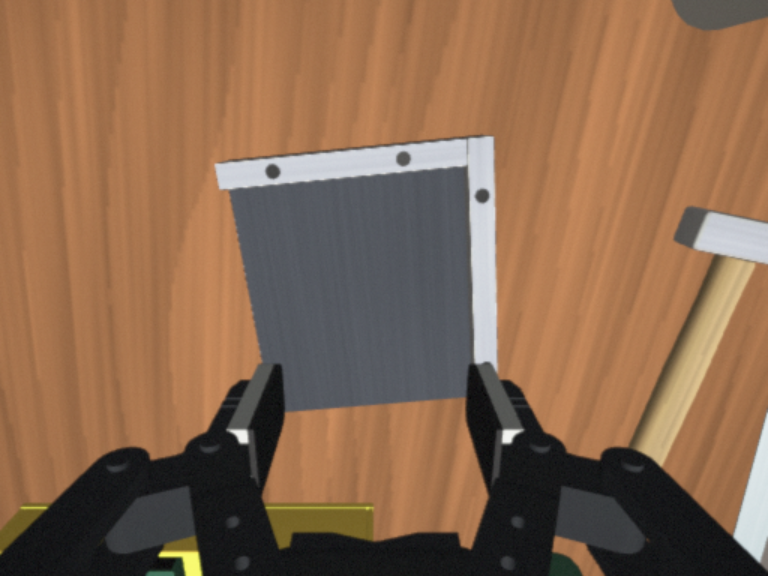

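```bash
cat > plate.py <<'E'
from h import *
def edges(im,K,M,roi,tag):
    h=cv2.cvtColor(im,cv2.COLOR_RGB2HSV)
    m=((h[...,1]<60)&(h[...,2]>130)).astype(np.uint8)*255
    r=np.zeros_like(m); x0,y0,x1,y1=roi; r[y0:y1,x0:x1]=m[y0:y1,x0:x1]
    r=cv2.morphologyEx(r,cv2.MORPH_CLOSE,np.ones((7,7)))
    cs,_=cv2.findContours(r,cv2.RETR_EXTERNAL,cv2.CHAIN_APPROX_NONE)
    c=max(cs,key=cv2.contourArea); P=px2w(c.reshape(-1,2),K,M,.03)[:,:2]*1000
    return P,r
def fit(P):
    vx,vy,x,y=cv2.fitLine(P.astype(np.float32),cv2.DIST_HUBER,0,.01,.01).ravel()
    return np.array([x,y]),np.degrees(np.arctan2(vy,vx))
d=np.load('wp.npz')
top=cv2.imread('pics/top0.png')[:,:,::-1].copy(); c=vision.calibration('top')
for tag,(im,K,M,roi) in {'wrist':(d['im'],d['K'],d['M'],(140,85,340,240)),'top':(top,c['camera_matrix'],np.linalg.inv(c['extrinsics']),(205,155,300,245))}.items():
    P,r=edges(im,K,M,roi,tag); cv2.imwrite(f'pics/m_{tag}.png',cv2.resize(r,None,fx=1.5,fy=1.5))
    # plate frame guess
    for th in np.radians([12.5]):
        ex=np.array([np.cos(th),np.sin(th)]);ey=np.array([-ex[1],ex[0]])
        Q=np.c_[P@ex,P@ey]; xm=np.percentile(Q[:,0],99); ym=np.percentile(Q[:,1],99)
        print(tag,xm,ym,Q.min(0))
        for nm,s in {'long outer':(abs(Q[:,0]-xm)<5)&(Q[:,1]<ym-20)&(Q[:,1]>ym-100 if tag=='wrist' else Q[:,1]>ym-180),'short outer':(abs(Q[:,1]-ym)<5)&(Q[:,0]<xm-20)&(Q[:,0]>xm-155),
          'long inner':(abs(Q[:,0]-xm+16)<6)&(Q[:,1]<ym-24)&(Q[:,1]>ym-180),'short inner':(abs(Q[:,1]-ym+16)<6)&(Q[:,0]<xm-24)&(Q[:,0]>xm-155)}.items():
            if s.sum()>5:
                p,a=fit(P[s]); print(tag,nm,s.sum(),p,round(a,2),'off along ex,ey',p@ex,p@ey)
E
python3 plate.py
```

```text
wrist 647.6662247401981 -19.52078467441427 [ 478.8011 -168.4515]
wrist long outer 83 [650.1354  57.6896] -77.56 off along ex,ey 647.210887642074 -84.39291807405212
wrist short outer 149 [551.5592 101.8166] 12.4 off along ex,ey 560.5221869932863 -19.976153899077687
wrist long inner 126 [638.6807  39.2337] -77.53 off along ex,ey 632.0331180688628 -99.93205093450821
wrist short inner 142 [552.7037  86.4069] 12.55 off along ex,ey 558.3043306505242 -35.268250764260074
top 646.8565695462333 -17.52460125262198 [ 476.7056 -207.0794]
top long outer 57 [655.3898  26.5165] -77.56 off along ex,ey 645.5936301613588 -115.96438702941366
top short outer 49 [550.8259 102.9682] 12.63 off along ex,ey 560.0554885780756 -18.693109644878078
top long inner 56 [642.0698  19.5443] -77.61 off along ex,ey 631.0803763486464 -119.8882780545083
top short inner 48 [550.423   89.1434] 12.27 off along ex,ey 556.669966252227 -32.103038837975944
```

View pics/m_wrist.png

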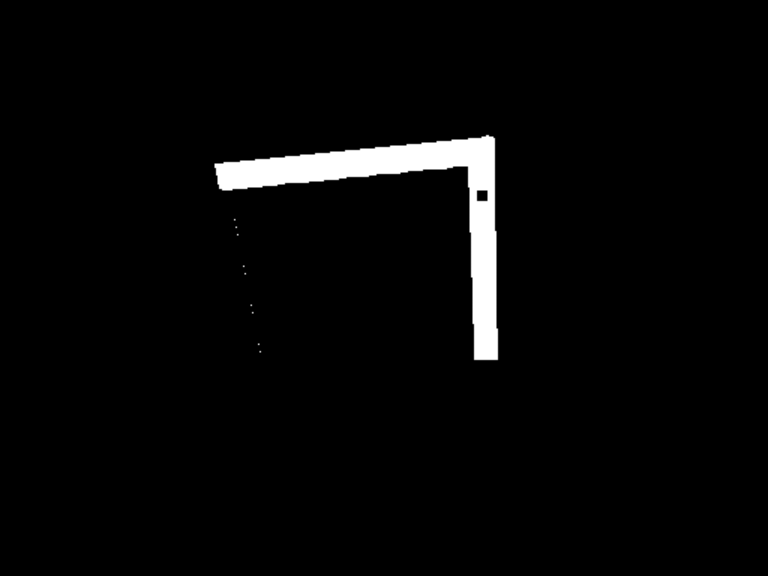

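Request:
carry_out([
  [-10.5, 0, 0, 0, 0, 0, 76],
  [-10.5, 0, 0, 0, 0, 0, 76],
  [-10.5, 0, 0, 0, 0, 0, 76],
  [-10.5, 0, 0, 0, 0, 0, 76],
  [-10.5, 0, 0, 0, 0, 0, 76],
  [-10.5, 0, 0, 0, 0, 0, 76],
  [-10.5, 0, 0, 0, 0, 0, 76],
  [-10.5, 0, 0, 0, 0, 0, 76],
  [-4.6, 0, 0, 0, 0, 0, 76],
  [0, 0, 0, 0, 0, 0, 76],
])

```text
time: 41.58
ee_pos: [0.5745, 0.0392, 0.1875]
tcp_rot: [-103.9, 90.0, -8.4]
wrist_force: [-0.2, 0.3, -0.2]
opening: 0.0651
```

Run:
```python
from h import *
go(494.2,324.5,130,95.6)
```

```text
before turn dx(down) 57.5 dy 52.6 dz 291.7
after turn dx(down) 57.5 dy 52.1 dz 291.7
turn -0.08 tilt [ 0.0233 -0.0034] a0 95.52 p [574.5441  39.2365 187.5496] q6 -1.6 q1 3.9 t 41.58
```

Request:
carry_out([
  [0, 0, 0, 0, 4, 20, 76],
  [0, 0, 0, 0, 7, 40, 76],
  [0, 0, 0, 0, 7, 40, 76],
  [0, 0, 0, 0, 7, 40, 76],
  [0, 0, 0, 0, 7, 40, 76],
  [0, 0, 0, 10, 7, 40, 76],
  [0, 0, 0, 20, 7, 40, 76],
  [0, 0, 0, 20, 4, 20, 76],
  [0, 0, 0, 7, 2, 12, 76],
  [0, 0, 0, 0, 0, 0, 76],
  [0, 0, 0, 0, 0, 0, 76],
])

```text
time: 42.95
ee_pos: [0.495, 0.325, 0.1311]
tcp_rot: [-74.7, 89.9, 20.9]
wrist_force: [-1.0, -0.1, -0.7]
opening: 0.0647
```

```bash
python3 - <<'E'
from h import *
go(494.2,324.5,9,95.6)
E
python3 wl.py w18 gold:.029
```

```text
before turn dx(down) 122.1 dy 0.8 dz -0.5
after turn dx(down) 122.1 dy 0.8 dz -0.5
turn -0.03 tilt [0.0548 0.0209] a0 95.57 p [494.9545 325.0477 131.1277] q6 27.7 q1 33.3 t 42.95
gold (387, 146, 125, 37) [462.4325 479.4411 101.6105  23.9731  89.8335]
gold (216, 123, 65, 119) [493.8393 323.0662  99.2024  48.6375   5.553 ]
```

View pics/w18.png

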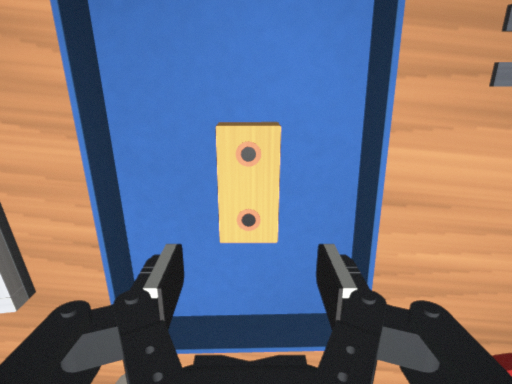

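The bin holds only the jaw now, centred between the fingers at about column 249. Descending to grip it.

Request:
carry_out([
  [0, 0, 0, 15, 1, -1, 76],
  [0, 0, 0, 25, 0, 0, 76],
  [0, 0, 0, 25, 0, 0, 76],
  [0, 0, 0, 25, 0, 0, 76],
  [0, 0, 0, 16, 0, 0, 76],
  [0, 0, 0, 10, 0, 0, 76],
  [0, 0, 0, 6, 0, 0, 76],
  [0, 0, 0, 0, 0, 0, 76],
  [0, 0, 0, 0, 0, 0, 40],
  [0, 0, 0, 0, 0, 0, 40],
  [0, 0, 0, 0, 0, 0, 40],
  [0, 0, 0, 0, 0, 0, 40],
], squeeze=70)

```text
time: 44.5
ee_pos: [0.494, 0.3249, 0.0095]
tcp_rot: [-67.0, 89.9, 28.7]
wrist_force: [-0.7, -0.9, 6.8]
opening: 0.0485
```

Request:
carry_out([
  [0, 0, 0, -8, 0, 0, 40],
  [0, 0, 0, -20, 0, 0, 40],
  [0, 0, 0, -30, 0, 0, 40],
  [0, 0, 0, -35, 0, 0, 40],
  [0, 0, 0, -30, 0, 0, 40],
  [0, 0, 0, 0, 0, 0, 40],
], squeeze=90)

```text
time: 45.25
ee_pos: [0.4943, 0.3252, 0.1335]
tcp_rot: [-61.7, 89.8, 33.9]
wrist_force: [0.1, 0.3, -2.9]
opening: 0.0482
```

```bash
python3 - <<'E'
from h import *
go(584.1,26.7,120,12.5)
E
python3 wl.py w19
```

```text
before turn dx(down) 13.5 dy -60.0 dz -305.9
after turn dx(down) 13.5 dy -310.9 dz 23.0
turn 83.13 tilt [0.1805 0.1215] a0 95.63 p [494.3414 325.2245 133.5127] q6 27.7 q1 33.3 t 45.25
```

View pics/w19.png

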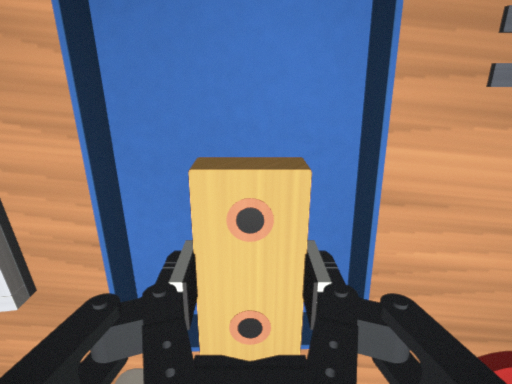

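Request:
carry_out([
  [10.4, 0, 0, 0, 0, 0, 40],
  [10.4, 0, 0, 0, 0, 0, 40],
  [10.4, 0, 0, 0, 0, 0, 40],
  [10.4, 0, 0, 0, 0, 0, 40],
  [10.4, 0, 0, 0, 0, 0, 40],
  [10.4, 0, 0, 0, 0, 0, 40],
  [10.4, 0, 0, 0, 0, 0, 40],
  [10.3, 0, 0, 0, 0, 0, 40],
  [0, 0, 0, 0, -20, 1, 40],
  [0, 0, 0, 0, -40, 3, 40],
  [0, 0, 0, 0, -40, 3, 40],
  [0, 0, 0, 0, -40, 3, 40],
])

```text
time: 46.8
ee_pos: [0.5333, 0.1878, 0.1298]
tcp_rot: [-165.2, 89.9, -152.5]
wrist_force: [0.7, 0.6, -3.5]
opening: 0.048
```

Request:
carry_out([
  [0, 0, 0, 0, -40, 3, 40],
  [0, 0, 0, 0, -40, 3, 40],
  [0, 0, 0, 0, -40, 3, 40],
  [0, 0, 0, 0, -30, 3, 40],
  [0, 0, 0, 0, -21, 1, 40],
  [0, 0, 0, 0, 0, 0, 40],
  [0, 0, 0, 0, 0, 0, 40],
])

```text
time: 47.68
ee_pos: [0.583, 0.0263, 0.1309]
tcp_rot: [149.5, 90.0, 162.0]
wrist_force: [0.0, 0.2, -2.7]
opening: 0.0482
```

```bash
python3 - <<'E'
from h import *
go(584.1,26.7,18,12.5)
E
python3 wl.py w20; python3 look.py t20
```

```text
before turn dx(down) 112.9 dy 0.1 dz 1.1
after turn dx(down) 112.9 dy 0.1 dz 1.1
turn 0.09 tilt [-0.0416  0.0135] a0 12.59 p [583.0137  26.3275 130.8904] q6 80.0 q1 2.6 t 47.67
tray red [ 552.0663 -299.2483  127.2031   21.7113  -83.3118]
tray bright [ 494.167  -307.7793  127.7102   18.7196  -82.9234]
tray green [ 433.6848 -314.5422  118.7812   21.2433  -82.9867]
tray copper [ 375.5398 -320.3517  112.23     17.7518  -83.0786]
tray copper [ 359.7791 -207.4347   81.088    15.5652   -3.3869]
tray copper [ 516.8392 -431.1119  169.5145   35.5224   -5.6536]
```

View pics/w20.png

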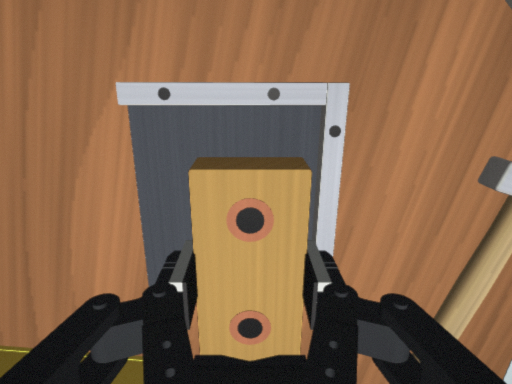

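Request:
carry_out([
  [0, 0, 0, 15, 0, 0.5, 40],
  [0, 0, 0, 25, 0, 0, 40],
  [0, 0, 0, 25, 0, 0, 40],
  [0, 0, 0, 20, 0, 0, 40],
  [0, 0, 0, 12, 0, 0, 40],
  [0, 0, 0, 9, 0, 0, 40],
  [0, 0, 0, 5, 0, 0, 40],
  [0, 0, 0, 2, 0, 0, 40],
  [0, 0, 0, 0, 0, 0, 40],
  [0, 0, 0, 0, 0, 0, 40],
])

```text
time: 49.02
ee_pos: [0.5841, 0.0261, 0.0188]
tcp_rot: [-10.7, 90.0, 1.8]
wrist_force: [0.2, -0.5, -3.1]
opening: 0.0478
```

Run:
```python
from h import *
go(584.1,26.7,17,12.5); o,_=tool(); print(o["wrist_force"])
im,K,M=cam("side"); cv2.imwrite("pics/s21.png",cv2.resize(im[130:260,190:340],None,fx=5,fy=4.5)[:,:,::-1])
```

```text
before turn dx(down) 1.8 dy 0.6 dz 0.1
after turn dx(down) 1.8 dy 0.6 dz 0.1
turn 0.02 tilt [0.041  0.0013] a0 12.52 p [584.1134  26.065   18.775 ] q6 80.0 q1 2.6 t 49.02
[ 0.1927 -0.5334 -3.0852]
```

View pics/s21.png

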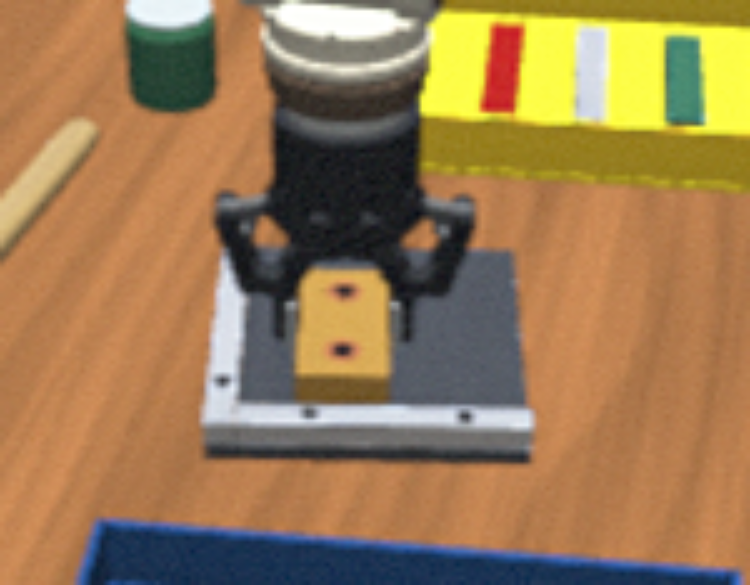

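Request:
carry_out([
  [0, 0, 0, 1, 0, 0, 40],
  [0, 0, 0, 1, 0, 0, 40],
  [0, 0, 0, 0, 0, 0, 40],
])

```text
time: 49.45
ee_pos: [0.5839, 0.0261, 0.0166]
tcp_rot: [-13.6, 90.0, -1.0]
wrist_force: [-1.9, -0.5, 0.1]
opening: 0.0479
```

Request:
carry_out([
  [0, 0, 0, 0, 0, 0, 77],
  [0, 0, 0, 0, 0, 0, 77],
  [0, 0, 0, 0, 0, 0, 77],
  [0, 0, 0, -10, 0, 0, 77],
  [0, 0, 0, -25, 0, 0, 77],
  [0, 0, 0, -30, 0, 0, 77],
  [0, 0, 0, -15, 0, 0, 40],
  [0, 0, 0, 0, 0, 0, 0],
  [0, 0, 0, 0, 0, -20, 0],
  [0, 0, 0, 0, 0, -30, 0],
  [0, 0, 0, 0, 0, -2, 0],
  [0, 0, 0, 0, 0, 0, 0],
])

```text
time: 50.95
ee_pos: [0.5332, 0.0149, 0.0957]
tcp_rot: [151.4, 90.0, 163.9]
wrist_force: [1.5, 0.4, -0.3]
opening: -0.0
```

```bash
cat > jaw.py <<'E'
from h import *
import sys
ex=np.array([.9763,.2164]);ey=np.array([-.2164,.9763])
def pl(p): return np.array([p[:2]@ex-631,p[:2]@ey+35.3])
def unpl(x,y): return (x+631)*ex+(y-35.3)*ey
if __name__=="__main__":
    for n in sys.argv[2:]:
        im,K,M=cam(n)
        for c in blobs(im,'gold',(0,0,512,384),60):
            r=rect(c,K,M,.036); q=pl(r[:2])
            if abs(q[0]+50)<100 and abs(q[1]+50)<140: print(n,'jaw in corner frame',q,r[2:4],'long axis vs plate y',((r[4]-102.5+90)%180)-90)
        cv2.imwrite(f"pics/{sys.argv[1]}_{n}.png",(im if n=='wrist' else cv2.resize(im[140:250,190:320] if n=='top' else im[150:250,200:320],None,fx=5,fy=5))[:,:,::-1])
    o,Rm=tool(); print('tcp in corner frame',pl(o["ee_pos"]*1000),o["ee_pos"][2],'F plate',o["wrist_force"][:2]@ex,o["wrist_force"][:2]@ey,o["wrist_force"][2],'open',o["opening"],'t',o["time"])
E
python3 jaw.py j22 top side wrist
```

```text
side jaw in corner frame [-54.756  -58.8663] [122.0364  49.4838] long axis vs plate y -0.05957508087158203
side jaw in corner frame [  49.0977 -128.0687] [128.7217  65.9216] long axis vs plate y -13.378158569335938
wrist jaw in corner frame [-54.8957 -65.9232] [98.2817 49.2066] long axis vs plate y -0.026099205017089844
tcp in corner frame [-106.8394  -65.5796] 0.09592014357821063 F plate -0.044761514335593264 -0.2945761383250097 -0.137156355885877 open -0.0002938562254460242 t 51.1
```

View pics/j22_side.png

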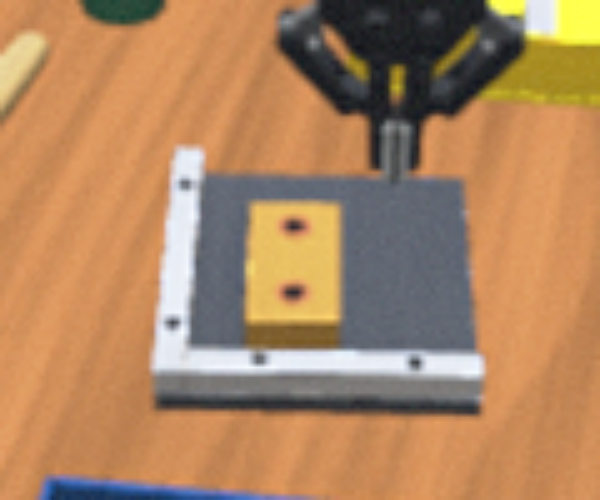

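View pics/j22_wrist.png

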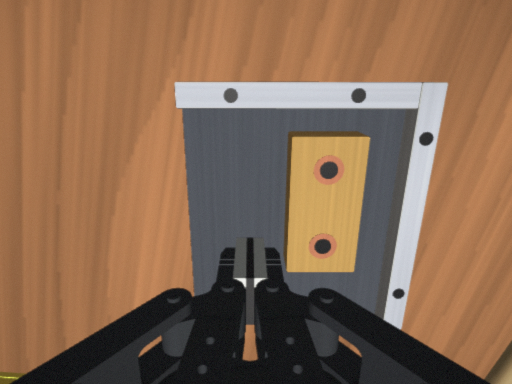

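Request:
carry_out([
  [0, 0, 0, 20, 0, 0, 0],
  [0, 0, 0, 25, 0, 0, 0],
  [0, 0, 0, 18, 0, 0, 0],
  [0, 0, 0, 9, 0, 0, 0],
  [0, 0, 0, 4, 0, 0, 0],
  [0, 0, 0, 0, 0, 0, 0],
  [0, 0, 0, 0, 0, 4, 0],
  [0, 0, 0, 0, 0, 4, 0],
  [0, 0, 0, 0, 0, 4, 0],
  [0, 0, 0, 0, 0, 4, 0],
  [0, 0, 0, 0, 0, 4, 0],
  [0, 0, 0, 0, 0, 0, 0],
])

```text
time: 52.6
ee_pos: [0.5526, 0.0192, 0.0203]
tcp_rot: [177.8, 90.0, -169.7]
wrist_force: [-2.1, -0.7, 1.1]
opening: -0.0
```

```bash
python3 jaw.py j23 top side wrist
```

```text
side jaw in corner frame [-48.7372 -66.0612] [106.2612  50.6823] long axis vs plate y 0.16286754608154297
wrist jaw in corner frame [ -36.4798 -108.4452] [16.6394  2.6103] long axis vs plate y 49.146087646484375
wrist jaw in corner frame [-48.3642 -53.5783] [73.7297 48.9384] long axis vs plate y -0.14319229125976562
tcp in corner frame [-87.3161 -65.5503] 0.02025978854229935 F plate -2.3159386662309034 -0.6001015206643266 0.9576090159022101 open -1.425841258192345e-05 t 52.75
```

View pics/j23_wrist.png

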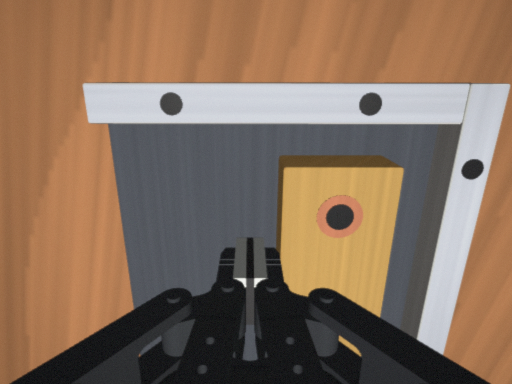

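Request:
carry_out([
  [0, 0, 0, 0, 0, 4, 0],
  [0, 0, 0, 0, 0, 4, 0],
  [0, 0, 0, 0, 0, 4, 0],
  [0, 0, 0, 0, 0, 4, 0],
  [0, 0, 0, 0, 0, 4, 0],
  [0, 0, 0, 0, 0, 2, 0],
  [0, 0, 0, 0, 0, 0, 0],
])

```text
time: 53.62
ee_pos: [0.5744, 0.024, 0.0203]
tcp_rot: [-3.2, 90.0, 9.4]
wrist_force: [-2.1, -1.0, 1.1]
opening: 0.0001
```

Request:
carry_out([
  [0, 0, 0, 0, 0, 1, 0],
  [0, 0, 0, 0, 0, 1, 0],
  [0, 0, 0, 0, 0, 0, 0],
])

```text
time: 54.0
ee_pos: [0.5758, 0.0243, 0.0202]
tcp_rot: [-167.4, 90.0, -154.8]
wrist_force: [-5.7, -1.4, 2.4]
opening: 0.0001
```

```bash
python3 jaw.py j24 top side
```

```text
side jaw in corner frame [-25.5913 -67.6496] [102.0849  48.0293] long axis vs plate y 1.164311408996582
tcp in corner frame [-63.5453 -65.6391] 0.020263658744859605 F plate -5.309177966115506 -0.42531072621944843 2.8093824834655017 open -9.42916440022315e-05 t 54.1
```

View pics/j24_side.png

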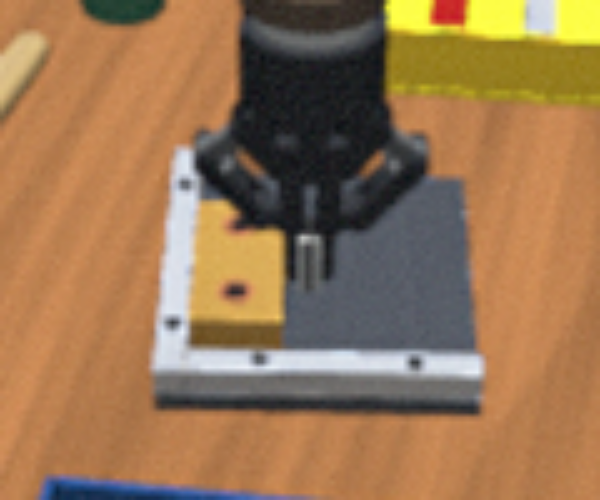

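Request:
carry_out([
  [0, 0, 0, 0, 0, 1, 0],
  [0, 0, 0, 0, 0, 1, 0],
  [0, 0, 0, 0, 0, 0, 0],
])

```text
time: 54.48
ee_pos: [0.5761, 0.0243, 0.0202]
tcp_rot: [-178.8, 89.8, -166.3]
wrist_force: [-14.4, -2.9, 9.2]
opening: -0.0001
```

Request:
carry_out([
  [0, 0, 0, 0, 0, -6, 0],
  [0, 0, 0, 0, 0, -8, 0],
  [0, 0, 0, -20, 0, 0, 0],
  [0, 0, 0, -25, 0, 0, 0],
  [0, 0, 0, 0, -20, 12, 0],
  [0, 0, 0, 0, -30, 20, 0],
  [0, 0, 0, 0, -25, 18, 0],
  [0, 0, 0, 0, 0, 0, 0],
])

```text
time: 55.48
ee_pos: [0.6303, -0.0418, 0.0649]
tcp_rot: [-13.4, 90.0, -1.0]
wrist_force: [0.0, 0.2, -1.0]
opening: -0.0006
```

```bash
python3 jaw.py j25 top side wrist
```

```text
top jaw in corner frame [-26.0823 -47.7904] [64.7672 49.2625] long axis vs plate y 0.3616151809692383
side jaw in corner frame [-37.7781  75.31  ] [113.2011  53.9234] long axis vs plate y 86.98162651062012
side jaw in corner frame [-25.784 -58.183] [121.4445  48.0293] long axis vs plate y 1.164311408996582
side jaw in corner frame [  44.4678 -187.6658] [194.9733  33.8397] long axis vs plate y -2.7665977478027344
wrist jaw in corner frame [-24.0602 -69.4361] [93.6044 48.9765] long axis vs plate y -0.08525371551513672
tcp in corner frame [ -25.7423 -139.9933] 0.06517065154838043 F plate -0.5026606626206365 -0.18927686581306488 0.004548639952328147 open 0.0002591262523829629 t 55.625
```

View pics/j25_wrist.png

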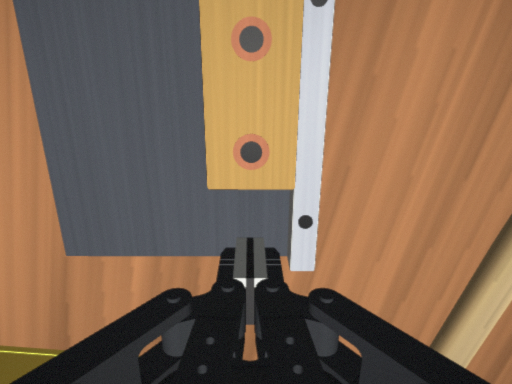

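Request:
carry_out([
  [0, 0, 0, 20, 0, 0, 0],
  [0, 0, 0, 16, 0, 0, 0],
  [0, 0, 0, 8, 0, 0, 0],
  [0, 0, 0, 0, 0, 0, 0],
  [0, 0, 0, 0, 4, 0, 0],
  [0, 0, 0, 0, 4, 0, 0],
  [0, 0, 0, 0, 4, 0, 0],
  [0, 0, 0, 0, 4, 0, 0],
  [0, 0, 0, 0, 4, 0, 0],
  [0, 0, 0, 0, 2, 0, 0],
  [0, 0, 0, 0, 0, 0, 0],
])

```text
time: 57.0
ee_pos: [0.6248, -0.019, 0.0215]
tcp_rot: [-7.9, 90.0, 4.6]
wrist_force: [0.6, -2.3, 1.9]
opening: -0.0002
```

```bash
python3 jaw.py j26 top side wrist
```

```text
top jaw in corner frame [-26.2027 -22.4506] [50.1405 34.1203] long axis vs plate y 85.97853183746338
side jaw in corner frame [-53.1322  73.5315] [74.7284 51.3678] long axis vs plate y -62.36862564086914
side jaw in corner frame [24.9182 42.6145] [121.9085  48.7054] long axis vs plate y 16.361236572265625
side jaw in corner frame [-25.7616 -59.2902] [101.0667  48.0293] long axis vs plate y 1.1643285751342773
wrist jaw in corner frame [-24.0785 -58.3396] [96.9225 48.7578] long axis vs plate y -0.04203033447265625
tcp in corner frame [ -25.237  -118.5027] 0.02129067751094051 F plate 0.682763287292671 -2.4086806954078863 1.3866223525986652 open -8.269067314809599e-05 t 57.15
```

View pics/j26_side.png

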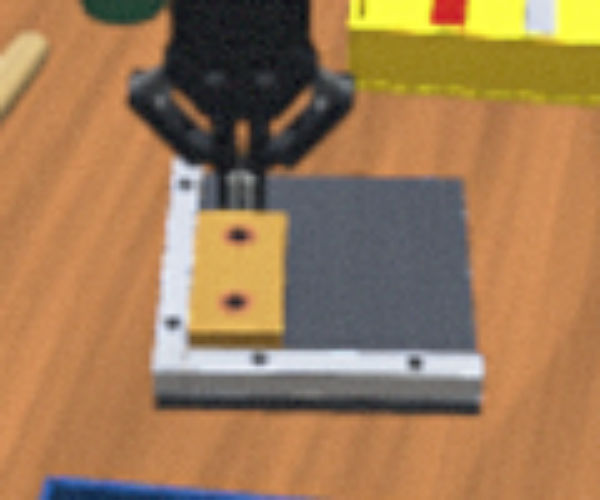

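View pics/j26_wrist.png

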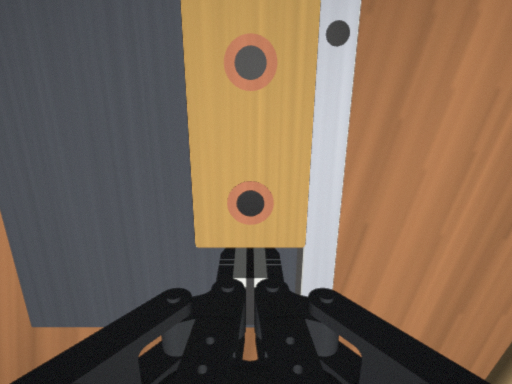

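Request:
carry_out([
  [0, 0, 0, 0, 2, 0, 0],
  [0, 0, 0, 0, 2, 0, 0],
  [0, 0, 0, 0, 2, 0, 0],
  [0, 0, 0, 0, 0, 0, 0],
])

```text
time: 57.65
ee_pos: [0.6232, -0.013, 0.0212]
tcp_rot: [112.5, 90.0, 125.0]
wrist_force: [0.4, -1.4, 1.7]
opening: 0.0002
```

Request:
carry_out([
  [0, 0, 0, 0, 1, 0, 0],
  [0, 0, 0, 0, 1, 0, 0],
  [0, 0, 0, 0, 0, 0, 0],
])

```text
time: 58.02
ee_pos: [0.6229, -0.0115, 0.0212]
tcp_rot: [-104.0, 90.0, -91.5]
wrist_force: [0.2, -4.3, 0.9]
opening: 0.0001
```

Request:
carry_out([
  [0, 0, 0, 0, 1, 0, 0],
  [0, 0, 0, 0, 1, 0, 0],
  [0, 0, 0, 0, 0, 0, 0],
])

```text
time: 58.4
ee_pos: [0.6229, -0.0114, 0.0213]
tcp_rot: [-90.1, 89.8, -77.7]
wrist_force: [3.0, -13.8, 0.1]
opening: 0.0001
```

```bash
python3 jaw.py j27 side
```

```text
side jaw in corner frame [-25.9682 -49.1411] [103.4738  48.0293] long axis vs plate y 1.164311408996582
tcp in corner frame [ -25.3919 -110.6475] 0.021307802777241577 F plate -0.6455218011287593 -14.570630277723142 0.2894969224995824 open -7.676481314433388e-05 t 58.45
```

Request:
carry_out([
  [0, 0, 0, 0, -6, 0, 0],
  [0, 0, 0, 0, -8, 0, 0],
  [0, 0, 0, -20, 0, 0, 0],
  [0, 0, 0, -25, 0, 0, 0],
  [0, 0, 0, 0, 20, -16, 0],
  [0, 0, 0, 0, 30, -24, 0],
  [0, 0, 0, 0, 24, -15, 0],
  [0, 0, 0, 0, 0, 0, 0],
  [0, 0, 0, 0, 0, 0, 0],
])

```text
time: 59.58
ee_pos: [0.5565, 0.0373, 0.0674]
tcp_rot: [-8.0, 89.9, 4.6]
wrist_force: [-0.2, 0.4, -0.4]
opening: -0.0001
```

```bash
python3 jaw.py j28 top side wrist
```

```text
side jaw in corner frame [-25.9684 -49.1314] [103.4933  48.0293] long axis vs plate y 1.164311408996582
wrist jaw in corner frame [-24.997  -49.6219] [98.4974 48.9568] long axis vs plate y -0.10497093200683594
tcp in corner frame [-79.8888 -49.1303] 0.06648735442084883 F plate 0.2693876771541955 0.03430836762702071 0.12519584042244467 open -3.1358775189656606e-05 t 59.725
```

View pics/j28_wrist.png

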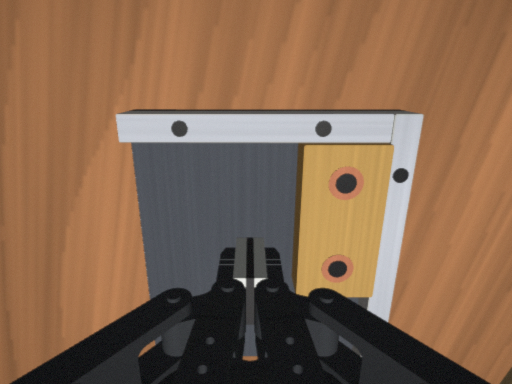

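The jaw measures (−25.0, −49.6) in the corner frame, which is home. One more gentle confirming push goes on the long side.

Request:
carry_out([
  [0, 0, 0, 20, 0, 0, 0],
  [0, 0, 0, 18, 0, 0, 0],
  [0, 0, 0, 7, 0, 0, 0],
  [0, 0, 0, 0, 0, 0, 0],
  [0, 0, 0, 0, 0, 5, 0],
  [0, 0, 0, 0, 0, 5, 0],
  [0, 0, 0, 0, 0, 3, 0],
  [0, 0, 0, 0, 0, 2, 0],
  [0, 0, 0, 0, 0, 1, 0],
  [0, 0, 0, 0, 0, 0, 0],
])

```text
time: 60.98
ee_pos: [0.5713, 0.0408, 0.0212]
tcp_rot: [167.9, 90.0, -179.5]
wrist_force: [0.1, 0.3, -0.1]
opening: 0.0003
```

Request:
carry_out([
  [0, 0, 0, 0, 0, 1, 0],
  [0, 0, 0, 0, 0, 1, 0],
  [0, 0, 0, 0, 0, 0, 0],
])

```text
time: 61.35
ee_pos: [0.5722, 0.0409, 0.0212]
tcp_rot: [179.6, 89.9, -167.9]
wrist_force: [-6.4, -1.6, 4.1]
opening: -0.0003
```

Request:
carry_out([
  [0, 0, 0, 0, 0, 1, 0],
  [0, 0, 0, 0, 0, 0, 0],
  [0, 0, 0, 0, 0, -6, 0],
  [0, 0, 0, 0, 0, -10, 0],
  [0, 0, 0, -30, 0, -10, 0],
  [0, 0, 0, -50, 0, -20, 0],
  [0, 0, 0, -50, 0, -40, 0],
  [0, 0, 0, 0, 0, -40, 0],
  [0, 0, 0, 0, 0, -20, 0],
  [0, 0, 0, 0, 0, 0, 0],
  [0, 0, 0, 0, 0, 0, 0],
])

```text
time: 62.72
ee_pos: [0.4332, 0.01, 0.1501]
tcp_rot: [-6.5, 90.0, 6.0]
wrist_force: [-0.2, 0.2, 0.8]
opening: 0.0002
```

```bash
python3 jaw.py j29 top side wrist; python3 look.py t29
python3 - <<'E'
from h import *
im,K,M=cam("side"); cv2.imwrite("pics/s29.png",cv2.resize(im,None,fx=1.5,fy=1.5)[:,:,::-1])
E
```

```text
top jaw in corner frame [-33.6904 -49.0085] [99.2363 50.8114] long axis vs plate y -2.42240047454834
side jaw in corner frame [-68.1543  76.9239] [60.4634 54.6004] long axis vs plate y -88.40241527557373
side jaw in corner frame [ 7.6652 74.1001] [95.7701 44.7213] long axis vs plate y -88.402419090271
side jaw in corner frame [-34.1265 -51.0897] [105.5244  51.5903] long axis vs plate y -2.955730438232422
wrist jaw in corner frame [-33.6181 -50.8467] [99.28   50.0051] long axis vs plate y -2.4674882888793945
tcp in corner frame [-205.8987  -48.6023] 0.14978010744522757 F plate -0.480752478798684 -0.5460819937573596 -0.21143007791627472 open 2.385242304694374e-05 t 62.875
tray red [ 552.0079 -299.1339  127.4599   21.7099  -83.2629]
tray bright [ 494.167  -307.7793  127.7102   18.7196  -82.9234]
tray green [ 433.6548 -314.2984  119.2726   21.2433  -82.9867]
tray copper [ 375.5683 -320.5864  112.7029   17.7518  -83.0786]
tray copper [ 359.7791 -207.4347   81.088    15.5652   -3.3869]
tray copper [ 516.8392 -431.1119  169.5145   35.5224   -5.6536]
```

View pics/s29.png

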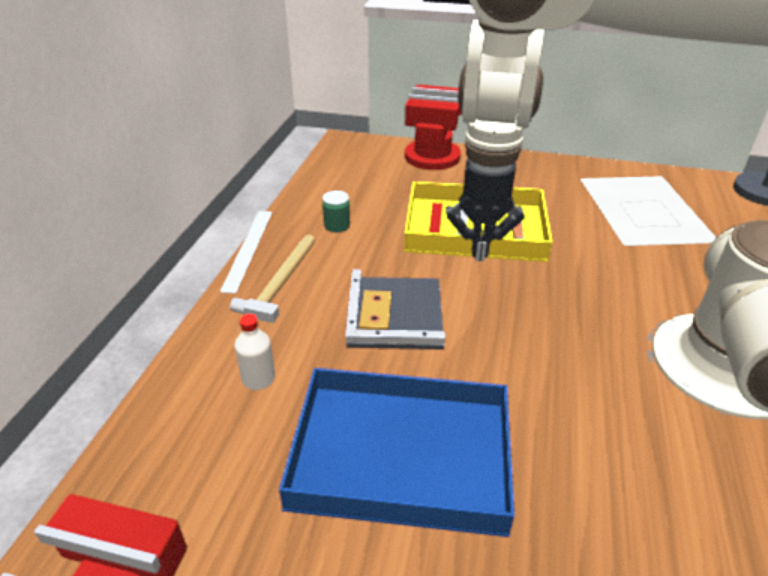

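View pics/j29_wrist.png

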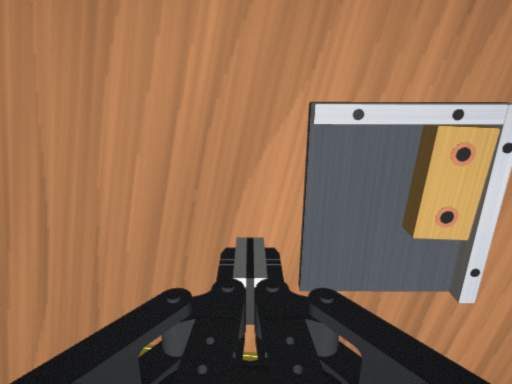

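View pics/t29.png

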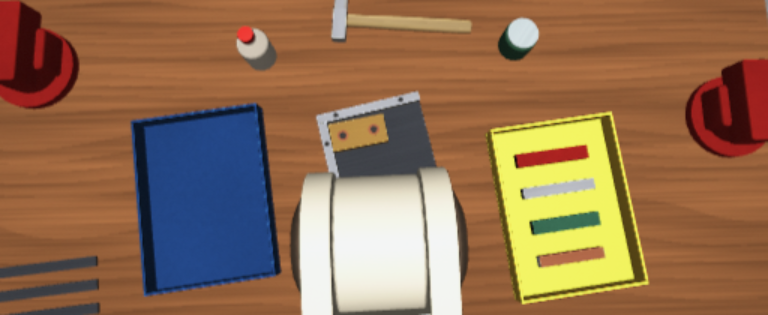

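The last look shows the jaw knocked off home, to (−33.7, −50) and turned −2.4°. All three views agree. I'll repeat the pushes.

Request:
carry_out([
  [0, 0, 0, 0, 0, 20, 0],
  [0, 0, 0, 20, 0, 40, 0],
  [0, 0, 0, 40, 0, 40, 0],
  [0, 0, 0, 40, -1, 14, 0],
  [0, 0, 0, 20, -1, 0, 0],
  [0, 0, 0, 9, 0, 0, 0],
  [0, 0, 0, 0, 0, 0, 0],
  [0, 0, 0, 0, 0, 0, 0],
])

```text
time: 63.98
ee_pos: [0.545, 0.0328, 0.0223]
tcp_rot: [-8.4, 89.9, 4.2]
wrist_force: [-0.6, 1.0, 0.0]
opening: -0.0001
```

```bash
python3 jaw.py j30 wrist
```

```text
wrist jaw in corner frame [-41.3237 -94.6553] [13.7669  2.6408] long axis vs plate y 50.166481018066406
wrist jaw in corner frame [-32.8718 -44.4912] [87.2545 49.2565] long axis vs plate y -2.377836227416992
tcp in corner frame [-91.7189 -50.6878] 0.02237388498194733 F plate -0.41363933926974455 0.062056245728942014 0.2915715947843426 open 4.1207723455937213e-05 t 64.025
```

Request:
carry_out([
  [0, 0, 0, 0, 0, 6, 0],
  [0, 0, 0, 0, 0, 6, 0],
  [0, 0, 0, 0, 0, 4, 0],
  [0, 0, 0, 0, 0, 4, 0],
  [0, 0, 0, 0, 0, 3, 0],
  [0, 0, 0, 0, 0, 3, 0],
  [0, 0, 0, 0, 0, 1, 0],
  [0, 0, 0, 0, 0, 0, 0],
])

```text
time: 65.03
ee_pos: [0.5708, 0.0386, 0.021]
tcp_rot: [-176.7, 90.0, -164.2]
wrist_force: [-1.8, -0.8, -0.4]
opening: 0.0
```

Request:
carry_out([
  [0, 0, 0, 0, 0, 1, 0],
  [0, 0, 0, 0, 0, 1, 0],
  [0, 0, 0, 0, 0, 0, 0],
])

```text
time: 65.4
ee_pos: [0.5723, 0.0386, 0.021]
tcp_rot: [-150.9, 89.9, -138.3]
wrist_force: [-4.2, -3.3, 1.7]
opening: -0.0001
```

Request:
carry_out([
  [0, 0, 0, 0, 0, 1, 0],
  [0, 0, 0, 0, 0, 1, 0],
  [0, 0, 0, 0, 0, 0, 0],
])

```text
time: 65.78
ee_pos: [0.5729, 0.0385, 0.0209]
tcp_rot: [-165.7, 89.8, -153.2]
wrist_force: [-12.5, -5.8, 6.5]
opening: -0.0002
```

Request:
carry_out([
  [0, 0, 0, 0, 0, -6, 0],
  [0, 0, 0, 0, 0, -8, 0],
  [0, 0, 0, -20, 0, 0, 0],
  [0, 0, 0, -25, 0, 0, 0],
  [0, 0, 0, 0, -20, 12, 0],
  [0, 0, 0, 0, -30, 20, 0],
  [0, 0, 0, 0, -26, 18, 0],
  [0, 0, 0, 0, -6, 2, 0],
  [0, 0, 0, 0, 0, 0, 0],
  [0, 0, 0, 0, 0, 0, 0],
])

```text
time: 67.03
ee_pos: [0.629, -0.0317, 0.0662]
tcp_rot: [91.9, 90.0, 104.4]
wrist_force: [-0.8, -0.6, 0.4]
opening: -0.0003
```

```bash
python3 jaw.py j31 wrist side
```

```text
wrist jaw in corner frame [-24.037  -56.8781] [86.0614 48.9607] long axis vs plate y -0.1003713607788086
side jaw in corner frame [-63.6282  77.0504] [80.829  54.6005] long axis vs plate y -88.40238285064697
side jaw in corner frame [-25.9678 -49.1606] [103.4349  48.0293] long axis vs plate y 1.164311408996582
tcp in corner frame [ -23.573 -131.799] 0.06633314535007281 F plate -0.0022938882743882005 0.7713920020081947 0.08919318176776654 open 0.00046434082902939444 t 67.125
```

View pics/j31_side.png

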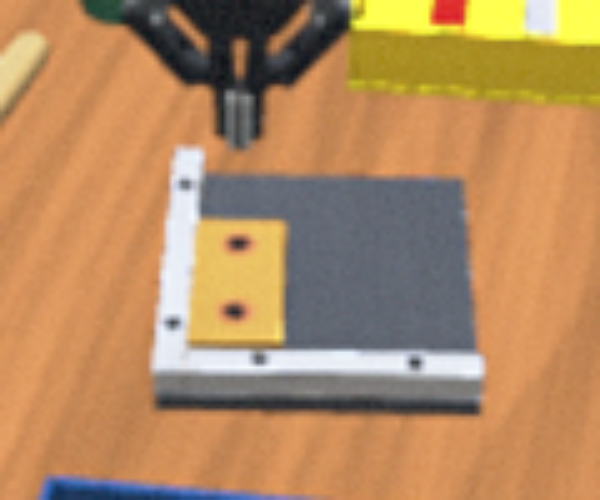

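Request:
carry_out([
  [0, 0, 0, 20, 0, -1.5, 0],
  [0, 0, 0, 17, 0, 0, 0],
  [0, 0, 0, 8, 0, 0, 0],
  [0, 0, 0, 0, 0, 0, 0],
  [0, 0, 0, 0, 6, 0, 0],
  [0, 0, 0, 0, 6, 0, 0],
  [0, 0, 0, 0, 4, 0, 0],
  [0, 0, 0, 0, 2, 0, 0],
  [0, 0, 0, 0, 1, 0, 0],
  [0, 0, 0, 0, 0, 0, 0],
])

```text
time: 68.38
ee_pos: [0.624, -0.0142, 0.0211]
tcp_rot: [-144.6, 90.0, -132.1]
wrist_force: [-0.3, -0.0, -0.7]
opening: 0.0001
```

Request:
carry_out([
  [0, 0, 0, 0, 1, 0, 0],
  [0, 0, 0, 0, 1, 0, 0],
  [0, 0, 0, 0, 1, 0, 0],
  [0, 0, 0, 0, 0, 0, 0],
])

```text
time: 68.88
ee_pos: [0.6234, -0.0114, 0.0211]
tcp_rot: [-86.7, 90.0, -74.1]
wrist_force: [0.8, -2.6, -0.9]
opening: 0.0001
```

Request:
carry_out([
  [0, 0, 0, 0, 1, 0, 0],
  [0, 0, 0, 0, 1, 0, 0],
  [0, 0, 0, 0, 0, 0, 0],
])

```text
time: 69.25
ee_pos: [0.6234, -0.0113, 0.0212]
tcp_rot: [-88.4, 89.8, -75.9]
wrist_force: [1.8, -11.2, -1.9]
opening: 0.0
```

Request:
carry_out([
  [0, 0, 0, 0, -6, 0, 0],
  [0, 0, 0, 0, -8, 0, 0],
  [0, 0, 0, -20, -10, 0, 0],
  [0, 0, 0, -35, -20, -10, 0],
  [0, 0, 0, -35, 0, -30, 0],
  [0, 0, 0, 0, 20, -30, 0],
  [0, 0, 0, 0, 30, -20, 0],
  [0, 0, 0, 0, 30, 0, 0],
  [0, 0, 0, 0, 10, 0, 0],
  [0, 0, 0, 0, 0, 0, 0],
  [0, 0, 0, 0, 0, 0, 0],
])

```text
time: 70.62
ee_pos: [0.5254, 0.0155, 0.111]
tcp_rot: [-160.3, 90.0, -147.8]
wrist_force: [-0.6, -0.2, -0.6]
opening: 0.0
```

```bash
python3 jaw.py j32 wrist side
```

```text
wrist jaw in corner frame [-25.1722 -49.7251] [98.4536 49.1608] long axis vs plate y -0.07020282745361328
side jaw in corner frame [-25.9682 -49.1411] [103.4738  48.0293] long axis vs plate y 1.164311408996582
tcp in corner frame [-114.8296  -63.2845] 0.11087238822557874 F plate -0.052474205260181914 0.4534808002798162 0.37201776262857006 open 0.0005253263619465262 t 70.725
```

View pics/j32_wrist.png

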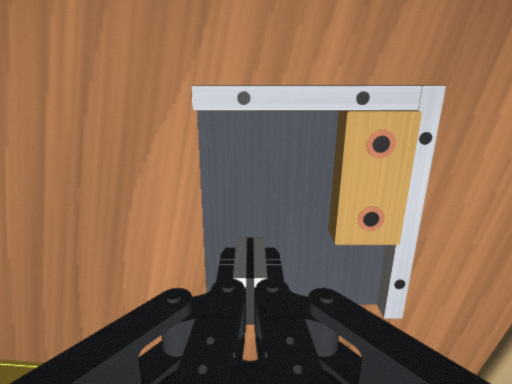

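View pics/j32_side.png

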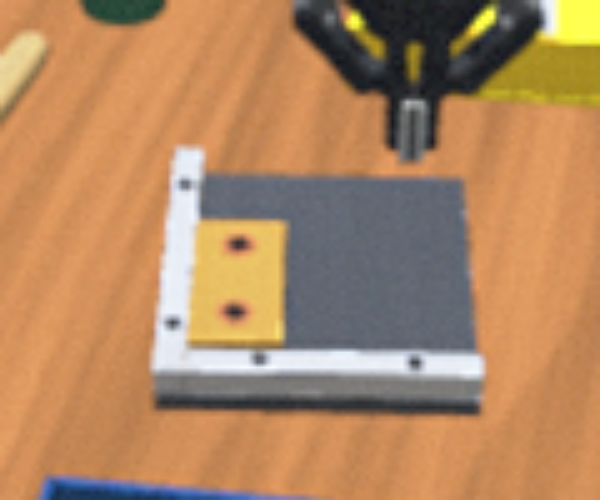

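```bash
python3 jaw.py j33 wrist && python3 look.py t33 | grep tray && python3 -c "
from workcell import job_done
print(job_done())"
```

```text
wrist jaw in corner frame [-25.2041 -49.7657] [98.4014 49.133 ] long axis vs plate y -0.08667182922363281
tcp in corner frame [-114.8217  -63.2543] 0.11091950477682345 F plate 0.5225892856251803 0.13118665980499428 -0.46299608151770083 open -0.00019018496305002808 t 70.775
tray red [ 552.0663 -299.2483  127.2031   21.7113  -83.3118]
tray bright [ 494.167  -307.7793  127.7102   18.7196  -82.9234]
tray green [ 433.6848 -314.5422  118.7812   21.2433  -82.9867]
tray copper [ 375.5398 -320.3517  112.23     17.7518  -83.0786]
tray copper [ 361.062  -207.5106   83.6583   15.5652   -3.3869]
tray copper [ 516.8392 -431.1119  169.5145   35.5224   -5.6536]
the job is handed in; nothing more can be done
None
```

The job is done and handed in at about 71 s. I moved the four offcuts present (red, bright steel, green, copper) from the bin into the yellow tray. Then I laid the jaw flat on the stop plate and pushed it against both stops with about 15 N. A later check showed the jaw knocked off home by about 9 mm and 2.4°, so I pushed it home again.

- **Jaw:** the last wrist view put its centre at (−25.2, −49.8) mm in the corner frame (home is −25, −50), square to within 0.1°. The side view gave (−26.0, −49.1) mm and 1.2°. I think that angle is an artefact: the jaw's near side wall and the stop edges affect its outline in that view. After the second set of pushes I did not use the top view to measure the jaw.
- **Offcuts:** the last top view still showed all four in the tray. Two extra "copper" readings there are shading on the tray walls.
- **Bystanders:** hammer, bottle and tin looked untouched by eye in the pictures at 63 s; I did not measure them.

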